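# Fold down the drying rack and fan-dry the lint screen

## Task

The washed lint screen has drained on the tilted rack: take it off and lay it flat on the green mat, let go, then throw the red pawl over to release the ratchet and fold the rack right down flat. Then pick the screen up again and lay it crosswise over the middle of the folded rack, above the fan, and after that flip the fan's toggle switch on; leave the other things on the counter where they are.

Things in the scene. Friction and masses are not known exactly. Their poses are not given: they have to be found in the camera images.
- stand: Fixed fan drying stand (left or right): white plinth 225 x 150 x 30 mm high, black fan disc. Origin: centre of its underside; x points away from the robot, y left, z up, yaw within 0.4. Blue rack on top, hinged along y at x -100, z 45 mm; red pawl on its +y side, its pivot at x -24, y 92, z 122 mm on an upright at y 104 to 113, 132 mm high; grey switch box (60 x 50 x 50 mm high) at x 30, y -105.
- rack (a joint): Tilt of the blue rack, rad: 0 = folded flat, larger = far end raised (to 1.0); starts near 0.67. Stiff damped hinge: stays where left, needs 2 to 6 N at the far edge to go down slowly. Steel pins on its +y side and the pawl make a ratchet: it rises freely but goes down at most 0.22 rad until the pawl is thrown. Leaning on it first jams the pawl.
- rack_middle (a point): Between the tops of the two ribs that bear the screen, 95 mm from the hinge; 60 mm above the counter when folded. The rack is an open frame 190 long (from the hinge) x 150 x 6 mm, side rails 12 wide; the ribs run lengthwise at y +-18, 6 wide, tops 12 above the frame; beside them fingers have 30 mm free depth when folded. A stop 6 x 52 mm, 16 above the rib tops, stands at the hinge.
- rack_edge (a point): Middle of the top of the rack's bare far end bar (26 mm by 150 mm), 177 mm from the hinge: the place to push the rack down. Folded flat it is 48 mm above the counter.
- pawl (a joint): Red pawl, rad: 0 to 0.21 = engaged (lever leans 35 degrees or less to the robot side of upright, nose on the pins), 1.5 = thrown over, free (lever leans 51 degrees away). Turns about the stand's y. Its weight holds it on either side; balance near 0.6, past that it falls over by itself. Needs under 1 N at the knob when unloaded.
- pawl_knob (a point): Centre of the red ball, 20 mm in diameter, at the end of the pawl's lever (9 mm thick), 60 mm from the pawl's pivot. Push it away from the robot side (the stand's +x) over the top.
- switch (a joint): Steel toggle bat of the fan switch in rad: 0 = off (leans 0.4 rad towards the robot side), 0.8 = on (leans 0.4 rad away, the stand's +x). Balance at 0.4; past it the bat snaps to the other side by itself. Takes about 0.5 N at the tip.
- switch_tip (a point): Centre of the 13 mm ball end of the switch bat, 33 mm from its pivot.
- screen: Lint screen, a rigid orange frame with grey mesh, 130 (x) x 56 (y) x 14 mm (z), 70 to 120 g. Origin: centre of its underside. At the start it lies lengthwise on the tilted rack's ribs, its lower end against the stop, its x along the rack upward, its z square to the rack.
- mat: Green silicone mat, fixed, 200 (x) x 180 (y) x 4 mm, on the other side from the stand. Origin: centre of its underside.
- jug: Orange detergent jug, 70 x 110 x 198 mm high, origin under its centre: leave alone
- spray: Spray bottle with blue band, 64 mm across, 183 mm high, origin under its centre: leave alone
- scoop: Blue measuring cup, 60 mm across, 55 mm high, origin under its centre: leave alone
- pods: Amber jar with white cap, 56 mm across, 75 mm high, origin under its centre: leave alone
- brush: Wooden brush lying down, 200 mm long, origin under its centre: leave alone
- pegtub: White open tub of pegs, 80 x 120 x 60 mm, origin under its centre: leave alone
- sponge: Yellow sponge block, 70 x 110 x 35 mm, origin under its centre: leave alone
There are look-alikes about, which are no part of the job. There is more than one size of the screen; the job needs the middle-sized.

How it is judged:
On the way, in this order (a step that is already met when the one before it is completed fails the run):
1. the screen lies flat on the green mat, let go (horizontal distance between screen and mat below 0.07 m and angle between screen's own z axis and vertical below 0.06 rad and height (world z) of screen below 0.008 m and contact force between the fingers and screen below 0.1 N and linear speed of screen below 0.02 m/s), for 0.2 s.
2. the pawl is thrown over, the rack still up (value of joint pawl above 1.3 rad and value of joint rack above 0.25 rad), for 0.1 s.
3. the rack is folded flat (value of joint rack below 0.04 rad), for 0.2 s.
4. the screen lies crosswise over the middle of the rack, let go (horizontal distance between screen and rack_middle below 0.02 m and z of screen in the frame of stand between 0.055 and 0.066 m and angle between screen's own z axis and vertical below 0.06 rad and angle between the x axis of screen and the y axis of stand, either way round below 0.2 rad and contact force between the fingers and screen below 0.1 N and linear speed of screen below 0.02 m/s), for 0.2 s.
5. the fan switch is on (value of joint switch above 0.7 rad), for 0.1 s.
At the end, for the whole second after the job is handed in: The rack is flat (joint under 0.04 rad), the screen rests level on its ribs, let go and at rest, its centre within 20 mm of the rack's middle and its length within 0.2 rad of the stand's y, and the fan switch is on (over 0.7 rad) (all of step 4 and value of joint rack below 0.04 rad and value of joint switch above 0.7 rad); the robot touches nothing.
It fails at once if another thing on the counter is pushed more than 30 mm (distance of any of jug, spray, scoop, pods, brush, pegtub, sponge from where it was at the start of the episode above 0.03 m).
It also fails if it takes over 72 s, if anything falls off the work surface, if the arm or the gripper's body presses on something with over 40 N, if the wrist force passes 120 N, or if a joint passes its speed limit or range.

## Robot

A 7-joint arm with a two-finger parallel gripper is mounted at the origin on the work surface. World frame = base frame: x ahead of the robot, y to its left, z up, the work surface at z = 0. Lengths are in m, angles in rad, forces in N, time in s.
With the tool pointing down it reaches from about 0.425 to 0.95 m from the base axis. Payload 16.7 kg.
Tool frame: the origin (TCP) lies at the very end of the fingers, on their centre line; the grasp point (between the pads) lies 19 mm behind it (r.tcp_to_grasp is the distance from the TCP to the grasp point, in m); z points along the fingers, y is the line along which they close (so a half turn about z gives the same grasp; the last joint's range is limited). The gripper opens to 94 mm and grips with 3 to 60 N. Pads are 16 mm wide; open, the fingers measure 119 mm over their backs; the gripper's body (75 mm by 177 mm) begins 78 mm behind the grasp point.
Start: joints at [1.071, 0.426, 0.074, 1.606, -0.034, 1.111, -0.067], TCP at [0.232, -0.634, 0.181] pointing down, gripper open.
Joint ranges: [-2.85, 2.85], [-0.5, 2.14], [-1.23, 1.37], [0.21, 2.46], [-1.02, 4.16], [0.16, 2.05], [-2.73, 2.73]. Speed limits (rad/s): [1.89, 1.89, 2.39, 2.39, 3.01, 3.01, 3.01].

## Interface

Orientations are given as [roll, pitch, yaw] about the fixed x, y, z axes, in that order (R = Rz(yaw) Ry(pitch) Rx(roll)).
In Python, from bench import readout, viewer, workorder, r gives the robot as it stands.
- The arm moves only by the tool carry_out, never from a script. Its argument "steps" is a list of rows, each an object of numbers: "dx", "dy", "dz": the shift along the world's x, y, z in cm; "ax", "ay", "az": the turn, a rotation vector about the world's x, y, z in degrees; "claw": the closure, from -1 (fully open) to 1 (shut). In form: [{"dx": .., "dy": .., "dz": .., "ax": .., "ay": .., "az": .., "claw": ..}, ...]. A call has exactly 8 rows; each row is the pose to reach, as a shift and turn from the pose commanded when the call began; what a row does not reach only later rows make up. A row lasts 1/10 s, in which the tool goes at most 50 mm and 8.59 degrees, less where a joint would pass 70% of its speed; a pose out of reach is approached as far as the arm can. A call with a gripper value outside its range is refused whole. The fingers move at their own pace and stop on an object; the grip force is fixed at half the most. Time passes only in rows, so rows that repeat a pose let the fingers close, or fill a call up. It gives the time, the measured TCP pose, the force, the opening and the grip force at its end, in the units of the state.
- readout.get_obs(): the state, without advancing time (a new reading comes with each control period).
- viewer.grab_frame(name): name is "scene" or "top"; returns the picture (420x560x3 uint8, blue, green, red); there is no depth.
- viewer.get_calibration(name): a dict with "fx", "fy", "cx", "cy" (pixels), "k1" (the pictures are not rectified: a ray, as slopes to the right and down, at radius r is drawn at 1 + k1 r^2 times it, then the intrinsics apply), "view" (4x4, takes a point from world to camera coordinates). Camera axes: x right, y down, z forward; pixel columns grow to the right and rows downward; lengths in m; the calibration is good to about 2 mm. A picture is of the moment at which its call begins. get_calibration takes no time and is no camera call.
- workorder.finish_job(): hands the job in; it is judged then, once.
The state is a dict: "time": time; "joint_positions": joint angles; "joint_velocities": joint speeds; "effort": joint torques, N m; "position": TCP position; "tool_rot": TCP orientation; "force": force on the tool from outside, world axes, zero at the start; "moment": the same for the moment, N m; "gripper_width": opening from 0.0 (shut) to 1.0 (fully open); "gripper_force": force on a finger pad.
Only numpy, scipy, OpenCV 4.12 (cv2) and the standard library are available. Lean on these libraries where they do the work, as an engineer would, in place of code of your own. Each camera call takes 0.05 s, during which the arm holds its last target. There are 200 camera calls.

## Working session

There is one attempt and no reset: what is moved stays moved. The work goes in short steps, Python scripts to look and compute and a tool call to move; the robot and the scene stay as the last step left them, time stands still between calls to the robot, and variables do not carry over. Pictures are saved under pics/ and viewed, at most 10 in all, crops included, and the job is handed in when it is done.

Besides the shell and the picture viewer there is one more tool, called after "Call:" as name(argument=value, ...), one argument or row to a line, values as JSON. carry_out: Moves the arm, as the interface text tells. Its arguments: {"type":"object","properties":{"steps":{"type":"array"}},"required":["steps"]}

```bash
mkdir -p pics; ls
python3 - <<'E'
from bench import readout, viewer, r
import cv2,numpy as np
o=readout.get_obs();print(o)
for n in("scene","top"):
    im=viewer.grab_frame(n);cv2.imwrite(f"pics/{n}0.png",im)
    print(n,viewer.get_calibration(n))
a=cv2.imread("pics/scene0.png");b=cv2.imread("pics/top0.png")
E
```

```text
pics
{'time': 0.0, 'joint_positions': array([ 1.0705152 ,  0.42675168,  0.07388584,  1.60660097, -0.03411281,
        1.11082152, -0.06712672]), 'joint_velocities': array([ 9.98792280e-05,  2.02989146e-03, -5.57783928e-04,  1.30808519e-03,
        1.45489101e-03, -2.76820719e-04,  1.17476965e-03]), 'effort': array([-9.86835948e-04, -9.35817075e+01,  3.66658889e+00, -4.54181707e+01,
       -4.87459358e-02,  2.02391529e-02,  1.89037196e-04]), 'position': array([ 0.23173725, -0.63346418,  0.18006624]), 'tool_rot': array([-3.14027572e+00,  1.01986513e-04,  3.50685475e-01]), 'force': array([ 0.40745113, -0.11140242, -0.27161238]), 'moment': array([ 0.04626988, -0.02000926,  0.00749409]), 'gripper_force': 0.0, 'gripper_width': 1.0024881196999493}
scene {'fx': 525.4328663532988, 'fy': 525.4328663532988, 'cx': 274.949423357151, 'cy': 210.71264822725843, 'k1': 0.01766328437697131, 'view': array([[ 0.58768182,  0.80890058, -0.01760478, -0.301072  ],
       [ 0.64569529, -0.48199955, -0.59224491, -0.30479264],
       [-0.48755275,  0.33668424, -0.80556566,  1.89220406],
       [ 0.        ,  0.        ,  0.        ,  1.        ]])}
top {'fx': 473.54371212881074, 'fy': 473.54371212881074, 'cx': 287.39617127155174, 'cy': 209.5561528820534, 'k1': -0.1594823036546708, 'view': array([[-0.00937935, -0.99991322, -0.00925108, -0.00482802],
       [-0.99702746,  0.01005901, -0.07638752,  0.54518614],
       [ 0.07647395,  0.00850712, -0.99703529,  1.91257351],
       [ 0.        ,  0.        ,  0.        ,  1.        ]])}
```

View pics/scene0.png

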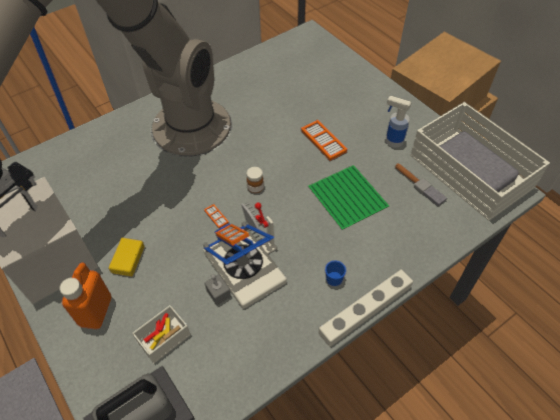

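View pics/top0.png

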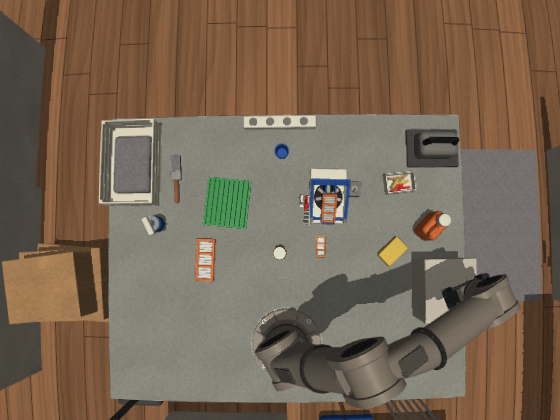

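In the scene view the three orange screens are at (323,139), large on the counter, (216,216), small on the counter, and (232,233), on the rack. In the top view they are at (205,260), (321,246) and (329,208). The one on the rack ribs is the match. The mat is at top (227,203), and the stand is at top (329,200) with its pawl on the left and its switch on the right at (355,188). I'll confirm this in one enlarged crop and measure.

```bash
cat > h.py <<'E'
import numpy as np,cv2
from bench import viewer
C={n:viewer.get_calibration(n) for n in("scene","top")}
def proj(n,P):
    c=C[n];p=np.atleast_2d(P)@c["view"][:3,:3].T+c["view"][:3,3]
    s=p[:,:2]/p[:,2:];s=s*(1+c["k1"]*(s**2).sum(1,keepdims=True))
    return s*c["fx"]+[c["cx"],c["cy"]]
def ray(n,uv):
    c=C[n];d=(np.array(uv,float)-[c["cx"],c["cy"]])/c["fx"];s=d.copy()
    for _ in range(20): s=d/(1+c["k1"]*(s@s))
    R=c["view"][:3,:3];return -R.T@c["view"][:3,3],R.T@np.array([*s,1.])
def onz(n,uv,z):
    o,d=ray(n,uv);return o+d*(z-o[2])/d[2]
def tri(us,ut):
    o1,d1=ray("scene",us);o2,d2=ray("top",ut)
    a=np.linalg.lstsq(np.c_[d1,-d2],o2-o1,rcond=None)[0]
    p,q=o1+a[0]*d1,o2+a[1]*d2;return (p+q)/2,np.linalg.norm(p-q)
def blobs(im,lo,hi,amin=15):
    m=cv2.inRange(cv2.cvtColor(im,cv2.COLOR_BGR2HSV),np.array(lo),np.array(hi))
    n,l,s,c=cv2.connectedComponentsWithStats(m)
    return m,[(s[i,4],c[i].round(1),s[i,:4]) for i in range(1,n) if s[i,4]>=amin]
def spose(x,y,yaw):
    R=np.array([[np.cos(yaw),-np.sin(yaw),0],[np.sin(yaw),np.cos(yaw),0],[0,0,1]])
    return lambda p: np.atleast_2d(p)@R.T+[x,y,0]
E
python3 - <<'E'
from h import *
s=cv2.imread("pics/scene0.png");t=cv2.imread("pics/top0.png")
a=cv2.resize(s[185:315,185:315],(600,600),interpolation=cv2.INTER_CUBIC)[:, :400*1]
A=cv2.resize(s[190:310,190:300],(400,436),interpolation=cv2.INTER_CUBIC)
B=cv2.resize(t[160:269,280:380],(400,436),interpolation=cv2.INTER_CUBIC)
cv2.imwrite("pics/crop0.png",np.hstack([A,B]))
for n,im in(("scene",s),("top",t)):
    m,b=blobs(im,(50,100,50),(75,255,255),200);print(n,"green",b)
    for q in b:
        k=cv2.minAreaRect(cv2.findNonZero(m));print(k, onz(n,k[0],.004))
E
```

```text
scene green [(np.int32(2724), array([347.9, 196.6]), array([309, 166,  80,  63], dtype=int32))]
((348.0885009765625, 195.54229736328125), (64.63917541503906, 51.395591735839844), 52.12501525878906) [0.58019518 0.24100586 0.004     ]
top green [(np.int32(2042), array([226.9, 202.6]), array([203, 177,  48,  52], dtype=int32))]
((226.8189697265625, 202.40219116210938), (42.83121109008789, 48.218544006347656), 6.581944942474365) [0.57863122 0.24047029 0.004     ]
```

View pics/crop0.png

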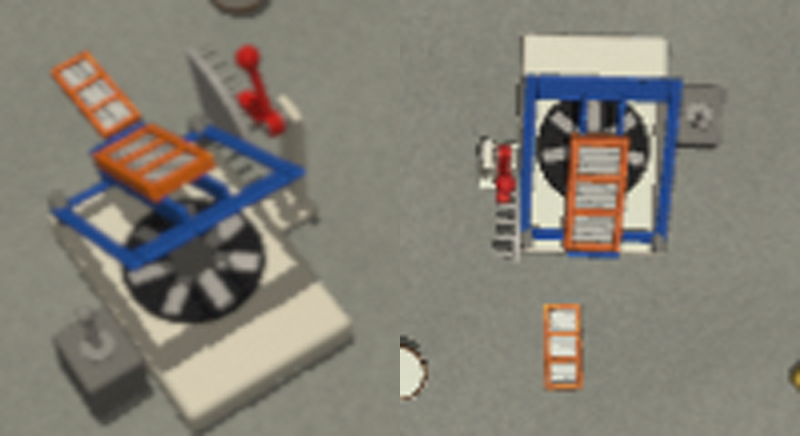

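The middle screen is the one on the blue rack (crop 1: (155,165); crop 2: (597,195)). The smaller one lies bare on the counter. The knob is at (248,56) in the scene crop and (506,183) in the top crop.

Run:
```python
from h import *
s=cv2.imread("pics/scene0.png");t=cv2.imread("pics/top0.png")
T=lambda u,v:(280+(u-400)/4-.4,160+v/4-.4); S=lambda u,v:(190+u/3.636-.4,190+v/3.636-.4)
pr=lambda *a:print(*[np.round(x,4) for x in a])
# plinth far corners, both views
for l,r_,f,n in((T(525,36),T(668,36),T,"top"),(S(352,324),S(193,418),S,"scene")):
    L,R=onz(n,l,.03),onz(n,r_,.03);d=L-R;yaw=np.arctan2(-d[0],d[1]);m=(L+R)/2
    print(n,"stand");pr(L,R,np.linalg.norm(d),yaw,m[:2]-.1125*np.array([np.cos(yaw),np.sin(yaw)]))
pr("knob",*tri(S(248,56),T(506,184)))
pr("sw",*tri(S(97,345),T(699,119)), onz("top",T(704,117),.05))
# screen corners
pr("far R",*tri(S(158,200),T(628,137)));pr("farL",*tri(S(213,158),T(572,137)))
pr("nearR",*tri(S(97,155),T(622,250)));pr("nearL",*tri(S(145,127),T(566,249)))
pr("bar farL",*tri(S(303,172),T(526,77)));pr("bar farR",*tri(S(133,262),T(681,79)))
m,b=blobs(t,(0,150,100),(8,255,255),4);pr("red",[x for x in b if 290<x[1][0]<320])
m,b=blobs(s,(0,190,100),(4,255,255),4);pr("red",[x for x in b if 240<x[1][0]<275 and x[1][1]<240])
```

```text
top stand
[ 0.7116 -0.1078  0.03  ] [ 0.7104 -0.2546  0.03  ] 0.1468 -0.0084 [ 0.5985 -0.1803]
scene stand
[ 0.7163 -0.1076  0.03  ] [ 0.7092 -0.2515  0.03  ] 0.1441 -0.049 [ 0.6004 -0.174 ]Traceback (most recent call last):
  File "<stdin>", line 9, in <module>
  File "<stdin>", line 4, in <lambda>
    return _wrapfunc(a, 'round', decimals=decimals, out=out)
    return _wrapit(obj, method, *args, **kwds)
    result = getattr(arr, method)(*args, **kwds)
numpy._core._exceptions._UFuncNoLoopError: ufunc 'multiply' did not contain a loop with signature matching types (dtype('<U4'), dtype('float64')) -> None
```

Run:
```python
from h import *
np.set_printoptions(precision=4,suppress=True)
s=cv2.imread("pics/scene0.png");t=cv2.imread("pics/top0.png")
T=lambda u,v:(280+(u-400)/4-.4,160+v/4-.4); S=lambda u,v:(190+u/3.636-.4,190+v/3.636-.4)
pr=print
pr("knob",*tri(S(248,56),T(506,184)))
pr("sw",*tri(S(97,345),T(699,119)), onz("top",T(704,117),.05))
pr("far R",*tri(S(158,200),T(628,137)));pr("farL",*tri(S(213,158),T(572,137)))
pr("nearR",*tri(S(97,155),T(622,250)));pr("nearL",*tri(S(145,127),T(566,249)))
pr("bar farL",*tri(S(303,172),T(526,77)));pr("bar farR",*tri(S(133,262),T(681,79)))
pr("post top", *tri(S(290,98),T(487,140)))
for yaw in(0,-.025):
    f=spose(.5985,-.178,yaw)
    for nm,p in dict(knob=(-.024-.06*.57,.092,.122+.049),swbox=(.03,-.105,.05),hinge=(-.1,0,.045),plc=(.1125,.075,.03),plr=(.1125,-.075,.03)).items():
        P=f(p);a=proj("scene",P)[0];b=proj("top",P)[0];print(nm,P,((a-190+.4)*3.636),((b-[280,160]+.4)*4+[400,0]))
```

```text
knob [ 0.5477 -0.0814  0.1754] 0.0011442733845000521
sw [ 0.6227 -0.2812  0.0482] 0.002021529241576733 [ 0.6241 -0.287   0.05  ]
far R [ 0.5952 -0.1993  0.1415] 0.0033054283384210447
farL [ 0.5941 -0.1464  0.1493] 6.867594897850515e-05
nearR [ 0.4905 -0.1968  0.0743] 0.005604535881649687
nearL [ 0.4901 -0.1456  0.0698] 0.0037666774886519604
bar farL [ 0.6506 -0.1031  0.1599] 0.0009337442093940753
bar farR [ 0.6462 -0.2492  0.1708] 0.0002634229042124993
post top [ 0.5895 -0.0678  0.1565] 0.006643006588057825
knob [[ 0.5403 -0.086   0.171 ]] [236.9927  56.1907] [510.3383 191.9266]
swbox [[ 0.6285 -0.283   0.05  ]] [ 97.4341 350.7015] [699.9874 112.6813]
hinge [[ 0.4985 -0.178   0.045 ]] [122.2061 170.5654] [598.1332 242.4795]
plc [[ 0.711 -0.103  0.03 ]] [352.6522 316.0759] [520.286   36.6702]
plr [[ 0.711 -0.253  0.03 ]] [192.6501 420.815 ] [666.4428  35.4421]
knob [[ 0.5426 -0.0846  0.171 ]] [240.2491  57.2396] [508.7929 189.4879]
swbox [[ 0.6259 -0.2837  0.05  ]] [ 94.7839 348.7197] [700.7508 115.2623]
hinge [[ 0.4985 -0.1755  0.045 ]] [124.8166 169.058 ] [595.654  242.4745]
plc [[ 0.7128 -0.1058  0.03  ]] [351.1447 319.664 ] [523.0288  34.8687]
plr [[ 0.7091 -0.2558  0.03  ]] [188.152  420.9664] [669.1933  37.263 ]
```

Call:
carry_out(
  steps=[
    {"dx": 0, "dy": 0, "dz": 5, "ax": 0, "ay": 0, "az": 0, "claw": -0.6},
    {"dx": 0, "dy": 0, "dz": 10, "ax": 0, "ay": 0, "az": 0, "claw": -0.6},
    {"dx": 0, "dy": 2, "dz": 15, "ax": 0, "ay": 0, "az": 0, "claw": -0.6},
    {"dx": 2, "dy": 5, "dz": 18, "ax": 0, "ay": 0, "az": -5, "claw": -0.6},
    {"dx": 4, "dy": 9, "dz": 18, "ax": 0, "ay": 0, "az": -10, "claw": -0.6},
    {"dx": 7, "dy": 13, "dz": 18, "ax": 0, "ay": 0, "az": -15, "claw": -0.6},
    {"dx": 10, "dy": 17, "dz": 18, "ax": 0, "ay": 0, "az": -21.8, "claw": -0.6},
    {"dx": 13, "dy": 21, "dz": 18, "ax": 0, "ay": 0, "az": -21.8, "claw": -0.6},
  ],
)

```text
time: 0.9
position: [0.3626, -0.422, 0.3607]
tool_rot: [-3.142, 0.0, -0.035]
force: [1.2, -0.7, -0.1]
gripper_width: 0.801
gripper_force: 0.0
```

Call:
carry_out(
  steps=[
    {"dx": 2, "dy": 4.5, "dz": 0, "ax": -0.2, "ay": -7, "az": 0, "claw": -0.6},
    {"dx": 4, "dy": 9, "dz": 0, "ax": -0.4, "ay": -14, "az": 0, "claw": -0.6},
    {"dx": 6, "dy": 13.5, "dz": 0, "ax": -0.6, "ay": -21, "az": 0, "claw": -0.6},
    {"dx": 8, "dy": 18, "dz": -1, "ax": -0.8, "ay": -28, "az": 0, "claw": -0.6},
    {"dx": 10, "dy": 22, "dz": -3, "ax": -1, "ay": -35, "az": 0, "claw": -0.6},
    {"dx": 10, "dy": 24.8, "dz": -7, "ax": -1.1, "ay": -37, "az": 0, "claw": -0.6},
    {"dx": 10, "dy": 24.8, "dz": -11, "ax": -1.1, "ay": -37, "az": 0, "claw": -0.6},
    {"dx": 10, "dy": 24.8, "dz": -15, "ax": -1.1, "ay": -37, "az": 0, "claw": -0.6},
  ],
)

```text
time: 1.7
position: [0.461, -0.1755, 0.2099]
tool_rot: [3.139, -0.647, -0.028]
force: [1.3, -1.2, 0.6]
gripper_width: 0.8
gripper_force: 0.0
```

Call:
carry_out(
  steps=[
    {"dx": 1.5, "dy": 0.1, "dz": -2, "ax": 0, "ay": 0, "az": 0, "claw": -0.6},
    {"dx": 3, "dy": 0.1, "dz": -4, "ax": 0, "ay": 0, "az": 0, "claw": -0.6},
    {"dx": 4.5, "dy": 0.1, "dz": -6, "ax": 0, "ay": 0, "az": 0, "claw": -0.6},
    {"dx": 5.4, "dy": 0.1, "dz": -7.1, "ax": 0, "ay": 0, "az": 0, "claw": -0.6},
    {"dx": 5.4, "dy": 0.1, "dz": -7.1, "ax": 0, "ay": 0, "az": 0, "claw": -0.6},
    {"dx": 5.4, "dy": 0.1, "dz": -7.1, "ax": 0, "ay": 0, "az": 0, "claw": -0.6},
    {"dx": 5.4, "dy": 0.1, "dz": -7.1, "ax": 0, "ay": 0, "az": 0, "claw": -0.6},
    {"dx": 5.4, "dy": 0.1, "dz": -7.1, "ax": 0, "ay": 0, "az": 0, "claw": -0.6},
  ],
)

```text
time: 2.5
position: [0.5154, -0.1765, 0.1513]
tool_rot: [-3.137, -0.64, -0.032]
force: [-0.9, -0.6, -0.5]
gripper_width: 0.801
gripper_force: 0.0
```

Run:
```python
from h import *
s=viewer.grab_frame("scene");cv2.imwrite("pics/s1.png",s);t=viewer.grab_frame("top");cv2.imwrite("pics/t1.png",t)
A=cv2.resize(s[150:270,190:300],(400,436),interpolation=cv2.INTER_CUBIC)
B=cv2.resize(t[160:269,280:380],(400,436),interpolation=cv2.INTER_CUBIC)
cv2.imwrite("pics/crop1.png",np.hstack([A,B]))
```

```text
(no output)
```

View pics/crop1.png

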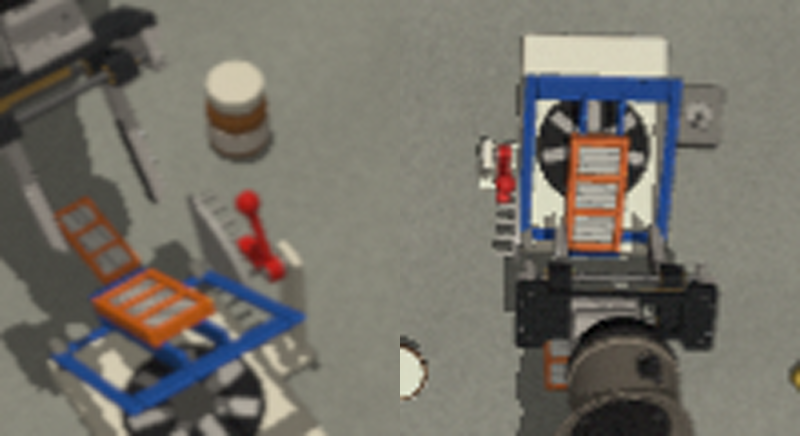

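The gripper straddles the screen: finger tips at crop (553,240) and (656,240), screen middle at (597,195). I'm going in and closing.

Call:
carry_out(
  steps=[
    {"dx": 0.4, "dy": 0.2, "dz": -1.5, "ax": 0, "ay": 0, "az": 0, "claw": -0.6},
    {"dx": 1.5, "dy": 0.2, "dz": -3, "ax": 0, "ay": 0, "az": 0, "claw": -0.6},
    {"dx": 2.6, "dy": 0.2, "dz": -4.5, "ax": 0, "ay": 0, "az": 0, "claw": -0.6},
    {"dx": 3.7, "dy": 0.2, "dz": -6, "ax": 0, "ay": 0, "az": 0, "claw": -0.6},
    {"dx": 3.7, "dy": 0.2, "dz": -6, "ax": 0, "ay": 0, "az": 0, "claw": -0.6},
    {"dx": 3.7, "dy": 0.2, "dz": -6, "ax": 0, "ay": 0, "az": 0, "claw": 0.3},
    {"dx": 3.7, "dy": 0.2, "dz": -6, "ax": 0, "ay": 0, "az": 0, "claw": 0.3},
    {"dx": 3.7, "dy": 0.2, "dz": -6, "ax": 0, "ay": 0, "az": 0, "claw": 0.3},
  ],
)

```text
time: 3.4
position: [0.5303, -0.1652, 0.1392]
tool_rot: [3.137, -0.625, -0.035]
force: [0.3, 0.1, -0.1]
gripper_width: 0.582
gripper_force: 0.0
```

Run:
```python
from bench import readout,r
o=readout.get_obs();print(o['joint_positions'].round(3),o['gripper_width'],o['position'],o['tool_rot']);print([a for a in dir(r) if a[0]!='_'])
```

```text
[-1.038 -0.037  1.371  2.461 -1.02   0.163 -0.291] 0.5820481552825584 [ 0.53027017 -0.16517932  0.13917597] [ 3.13679393 -0.62526357 -0.03494032]
['MotionError', 'tcp_to_grasp']
```

Joints 3–6 are at their limits, so the full tilt is out of reach. I'll back off and take it with about half the tilt.

Call:
carry_out(
  steps=[
    {"dx": -2, "dy": 0, "dz": 4, "ax": 0, "ay": 0, "az": 0, "claw": -0.6},
    {"dx": -4, "dy": 0, "dz": 8, "ax": 0, "ay": 0, "az": 0, "claw": -0.6},
    {"dx": -6, "dy": 0, "dz": 12, "ax": 0, "ay": 4, "az": 0, "claw": -0.6},
    {"dx": -6, "dy": 0, "dz": 12, "ax": 0.3, "ay": 9, "az": 0, "claw": -0.6},
    {"dx": -6, "dy": 0, "dz": 12, "ax": 0.5, "ay": 18, "az": 0, "claw": -0.6},
    {"dx": -6, "dy": 0, "dz": 12, "ax": 0.5, "ay": 18, "az": 0, "claw": -0.6},
    {"dx": -6, "dy": 0, "dz": 12, "ax": 0.5, "ay": 18, "az": 0, "claw": -0.6},
    {"dx": -6, "dy": 0, "dz": 12, "ax": 0.5, "ay": 18, "az": 0, "claw": -0.6},
  ],
)

```text
time: 4.2
position: [0.4705, -0.1671, 0.2626]
tool_rot: [3.13, -0.31, -0.036]
force: [0.2, 0.1, -0.3]
gripper_width: 0.799
gripper_force: 0.0
```

Run:
```python
from bench import readout,r
o=readout.get_obs();print(o['joint_positions'].round(3),o['gripper_width'],o['position'],o['tool_rot'])
```

```text
[-0.202 -0.174  0.405  2.135  0.037  0.859 -1.421] 0.7989711666017764 [ 0.47053026 -0.1671275   0.26258429] [ 3.12963963 -0.30980079 -0.0362884 ]
```

Call:
carry_out(
  steps=[
    {"dx": 2.5, "dy": -0.7, "dz": -4, "ax": 0, "ay": 0, "az": 0, "claw": -0.6},
    {"dx": 4.9, "dy": -0.7, "dz": -8, "ax": 0, "ay": 0, "az": 0, "claw": -0.6},
    {"dx": 5.7, "dy": -0.7, "dz": -11, "ax": 0, "ay": 0, "az": 0, "claw": -0.6},
    {"dx": 6.5, "dy": -0.7, "dz": -14, "ax": 0, "ay": 0, "az": 0, "claw": -0.6},
    {"dx": 7.3, "dy": -0.7, "dz": -16, "ax": 0, "ay": 0, "az": 0, "claw": -0.6},
    {"dx": 7.3, "dy": -0.7, "dz": -16, "ax": 0, "ay": 0, "az": 0, "claw": -0.6},
    {"dx": 7.3, "dy": -0.7, "dz": -16, "ax": 0, "ay": 0, "az": 0, "claw": -0.6},
    {"dx": 7.3, "dy": -0.7, "dz": -16, "ax": 0, "ay": 0, "az": 0, "claw": -0.6},
  ],
)

```text
time: 5.0
position: [0.5439, -0.1717, 0.1005]
tool_rot: [3.135, -0.312, -0.033]
force: [-0.0, 0.2, -0.3]
gripper_width: 0.801
gripper_force: 0.0
```

Run:
```python
from h import *
s=viewer.grab_frame("scene");t=viewer.grab_frame("top")
A=cv2.resize(s[170:270,190:290],(400,400),interpolation=cv2.INTER_CUBIC)
B=cv2.resize(t[170:270,280:380],(400,400),interpolation=cv2.INTER_CUBIC)
cv2.imwrite("pics/crop2.png",np.hstack([A,B]))
```

```text
(no output)
```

View pics/crop2.png

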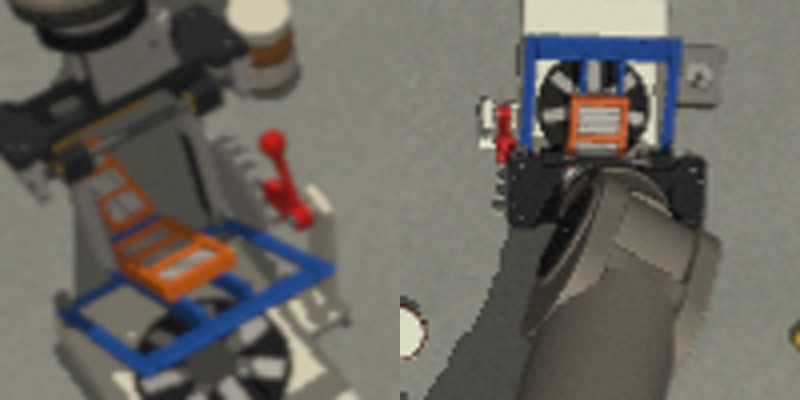

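The fingers stand on either side of the screen (scene crop (110,210) and (195,190)). I'm closing and lifting along the rack normal.

Call:
carry_out(
  steps=[
    {"dx": 0, "dy": 0, "dz": 0, "ax": 0, "ay": 0, "az": 0, "claw": 0.4},
    {"dx": 0, "dy": 0, "dz": 0, "ax": 0, "ay": 0, "az": 0, "claw": 0.4},
    {"dx": 0, "dy": 0, "dz": 0, "ax": 0, "ay": 0, "az": 0, "claw": 0.4},
    {"dx": 0, "dy": 0, "dz": 0, "ax": 0, "ay": 0, "az": 0, "claw": 0.4},
    {"dx": 0, "dy": 0, "dz": 0, "ax": 0, "ay": 0, "az": 0, "claw": 0.4},
    {"dx": -0.6, "dy": 0, "dz": 0.9, "ax": 0, "ay": 0, "az": 0, "claw": 0.4},
    {"dx": -1.2, "dy": 0, "dz": 2.5, "ax": 0, "ay": 0, "az": 0, "claw": 0.4},
    {"dx": -1.2, "dy": 0, "dz": 5, "ax": 0, "ay": 0, "az": 0, "claw": 0.4},
  ],
)

```text
time: 5.9
position: [0.5298, -0.171, 0.1489]
tool_rot: [3.135, -0.308, -0.033]
force: [0.5, -0.8, 0.5]
gripper_width: 0.297
gripper_force: 0.0
```

Run:
```python
from h import *
np.set_printoptions(precision=4,suppress=True)
s=viewer.grab_frame("scene");t=viewer.grab_frame("top");cv2.imwrite("pics/s3.png",s);cv2.imwrite("pics/t3.png",t)
A=cv2.resize(s[170:270,190:290],(400,400),interpolation=cv2.INTER_CUBIC)
B=cv2.resize(t[170:270,280:380],(400,400),interpolation=cv2.INTER_CUBIC)
cv2.imwrite("pics/crop3.png",np.hstack([A,B]))
from bench import readout
print(proj("scene",readout.get_obs()['position']),readout.get_obs()['gripper_width'])
```

```text
[[228.1539 222.162 ]] 0.29889946365725134
```

View pics/crop3.png

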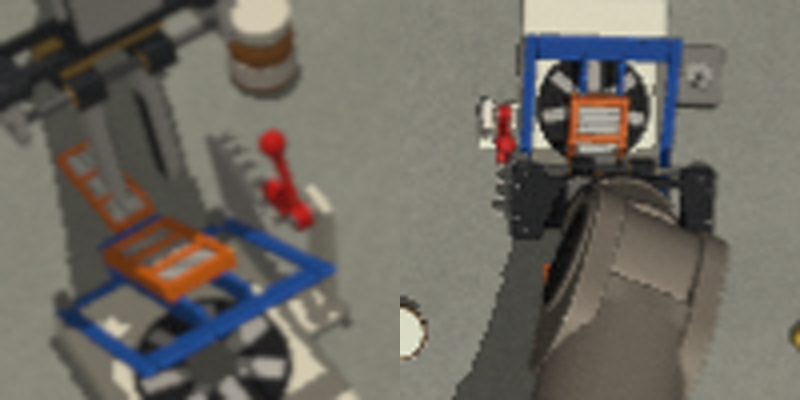

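The screen has not moved and the fingers closed above it, so it lies a few mm lower than estimated. I'll repeat about 12 mm deeper.

Call:
carry_out(
  steps=[
    {"dx": 0, "dy": -0.2, "dz": 0, "ax": 0, "ay": 0, "az": 0, "claw": -0.6},
    {"dx": 0, "dy": -0.2, "dz": 0, "ax": 0, "ay": 0, "az": 0, "claw": -0.6},
    {"dx": 0, "dy": -0.2, "dz": 0, "ax": 0, "ay": 0, "az": 0, "claw": -0.6},
    {"dx": 0, "dy": -0.2, "dz": 0, "ax": 0, "ay": 0, "az": 0, "claw": -0.6},
    {"dx": 0.2, "dy": -0.2, "dz": -1.5, "ax": 0, "ay": 0, "az": 0, "claw": -0.6},
    {"dx": 0.8, "dy": -0.2, "dz": -3, "ax": 0, "ay": 0, "az": 0, "claw": -0.6},
    {"dx": 1.3, "dy": -0.2, "dz": -4.5, "ax": 0, "ay": 0, "az": 0, "claw": -0.6},
    {"dx": 1.8, "dy": -0.2, "dz": -6, "ax": 0, "ay": 0, "az": 0, "claw": -0.6},
  ],
)

```text
time: 6.8
position: [0.5498, -0.1728, 0.0881]
tool_rot: [3.135, -0.31, -0.032]
force: [-0.3, -0.4, -0.2]
gripper_width: 0.801
gripper_force: 0.0
```

Call:
carry_out(
  steps=[
    {"dx": 0, "dy": 0, "dz": 0, "ax": 0, "ay": 0, "az": 0, "claw": -0.6},
    {"dx": 0, "dy": 0, "dz": 0, "ax": 0, "ay": 0, "az": 0, "claw": 0.4},
    {"dx": 0, "dy": 0, "dz": 0, "ax": 0, "ay": 0, "az": 0, "claw": 0.4},
    {"dx": 0, "dy": 0, "dz": 0, "ax": 0, "ay": 0, "az": 0, "claw": 0.4},
    {"dx": 0, "dy": 0, "dz": 0, "ax": 0, "ay": 0, "az": 0, "claw": 0.4},
    {"dx": 0, "dy": 0, "dz": 0, "ax": 0, "ay": 0, "az": 0, "claw": 0.4},
    {"dx": 0, "dy": 0, "dz": 0, "ax": 0, "ay": 0, "az": 0, "claw": 0.4},
    {"dx": 0, "dy": 0, "dz": 0, "ax": 0, "ay": 0, "az": 0, "claw": 0.4},
  ],
)

```text
time: 7.6
position: [0.5504, -0.1728, 0.0897]
tool_rot: [3.135, -0.312, -0.032]
force: [1.0, 0.8, 5.8]
gripper_width: 0.582
gripper_force: 30.0
```

Call:
carry_out(
  steps=[
    {"dx": -1, "dy": 0, "dz": 1.3, "ax": 0, "ay": 0, "az": 0, "claw": 0.4},
    {"dx": -2, "dy": 0, "dz": 3, "ax": 0, "ay": 0, "az": 0, "claw": 0.4},
    {"dx": -2, "dy": 0, "dz": 7, "ax": 0, "ay": 0, "az": 0, "claw": 0.4},
    {"dx": -2, "dy": 0, "dz": 11, "ax": 0, "ay": 5, "az": 0, "claw": 0.4},
    {"dx": -2, "dy": 0, "dz": 15, "ax": 0, "ay": 10, "az": 0, "claw": 0.4},
    {"dx": -1, "dy": 1, "dz": 18, "ax": 0, "ay": 16, "az": 0, "claw": 0.4},
    {"dx": 0, "dy": 5, "dz": 18, "ax": 0, "ay": 22, "az": 0, "claw": 0.4},
    {"dx": 0, "dy": 9, "dz": 18, "ax": 0, "ay": 28, "az": 0, "claw": 0.4},
  ],
)

```text
time: 8.4
position: [0.5509, -0.0818, 0.2703]
tool_rot: [3.119, 0.179, -0.032]
force: [1.2, -0.1, -1.5]
gripper_width: 0.578
gripper_force: 30.0
```

Call:
carry_out(
  steps=[
    {"dx": 0, "dy": 4.5, "dz": 0, "ax": 0, "ay": 4, "az": 0, "claw": 0.4},
    {"dx": 0, "dy": 9, "dz": 0, "ax": 0, "ay": 8.7, "az": 0, "claw": 0.4},
    {"dx": 0.5, "dy": 13.5, "dz": 0, "ax": 0.5, "ay": 8.7, "az": 0, "claw": 0.4},
    {"dx": 1, "dy": 18, "dz": -2, "ax": 1, "ay": 8.7, "az": 0, "claw": 0.4},
    {"dx": 1.5, "dy": 22.5, "dz": -6, "ax": 1, "ay": 8.7, "az": 0, "claw": 0.4},
    {"dx": 2, "dy": 26, "dz": -10, "ax": 1, "ay": 8.7, "az": 0, "claw": 0.4},
    {"dx": 2.5, "dy": 29, "dz": -14, "ax": 1, "ay": 8.7, "az": 0, "claw": 0.4},
    {"dx": 2.5, "dy": 32, "dz": -18, "ax": 1, "ay": 8.7, "az": 0, "claw": 0.4},
  ],
)

```text
time: 9.2
position: [0.5744, 0.2301, 0.0984]
tool_rot: [3.133, 0.33, -0.027]
force: [0.5, 0.4, -0.4]
gripper_width: 0.578
gripper_force: 30.0
```

Run:
```python
from h import *
s=viewer.grab_frame("scene");t=viewer.grab_frame("top");cv2.imwrite("pics/s4.png",s);cv2.imwrite("pics/t4.png",t)
A=cv2.resize(s[110:230,280:400],(400,400),interpolation=cv2.INTER_CUBIC)
B=cv2.resize(t[150:250,180:280],(400,400),interpolation=cv2.INTER_CUBIC)
cv2.imwrite("pics/crop4.png",np.hstack([A,B]))
```

```text
(no output)
```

View pics/crop4.png

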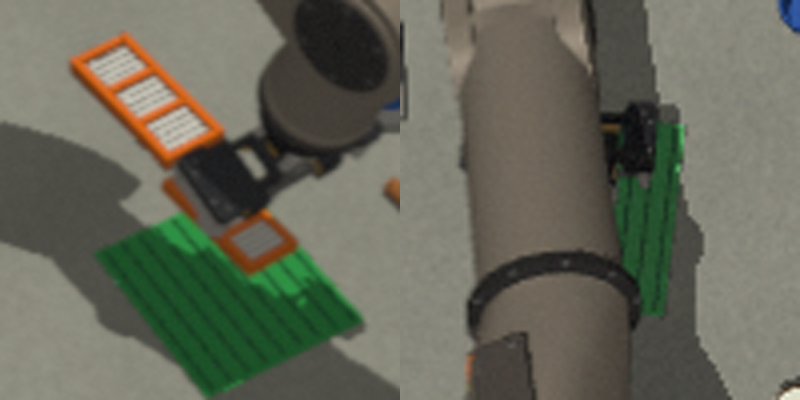

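Call:
carry_out(
  steps=[
    {"dx": 0, "dy": 0.5, "dz": -3, "ax": 0, "ay": 0, "az": 0, "claw": 0.4},
    {"dx": 0, "dy": 1, "dz": -6, "ax": 0, "ay": 0, "az": 0, "claw": 0.4},
    {"dx": 0, "dy": 1, "dz": -7.5, "ax": 0, "ay": 0, "az": 0, "claw": 0.4},
    {"dx": 0, "dy": 1, "dz": -8.3, "ax": 0, "ay": 0, "az": 0, "claw": 0.4},
    {"dx": 0, "dy": 1, "dz": -8.8, "ax": 0, "ay": 0, "az": 0, "claw": 0.4},
    {"dx": 0, "dy": 1, "dz": -8.8, "ax": 0, "ay": 0, "az": 0, "claw": 0.4},
    {"dx": 0, "dy": 1, "dz": -8.8, "ax": 0, "ay": 0, "az": 0, "claw": 0.4},
    {"dx": 0, "dy": 1, "dz": -8.8, "ax": 0, "ay": 0, "az": 0, "claw": 0.4},
  ],
)

```text
time: 10.1
position: [0.5751, 0.2389, 0.0132]
tool_rot: [3.134, 0.329, -0.027]
force: [0.2, -0.6, -1.3]
gripper_width: 0.579
gripper_force: 30.0
```

Call:
carry_out(
  steps=[
    {"dx": 0, "dy": 0, "dz": -0.3, "ax": 0, "ay": 0, "az": 0, "claw": 0.4},
    {"dx": 0, "dy": 0, "dz": -0.3, "ax": 0, "ay": 0, "az": 0, "claw": -0.6},
    {"dx": 0, "dy": 0, "dz": -0.3, "ax": 0, "ay": 0, "az": 0, "claw": -0.6},
    {"dx": 0, "dy": 0, "dz": -0.3, "ax": 0, "ay": 0, "az": 0, "claw": -0.6},
    {"dx": 0, "dy": 0, "dz": -0.3, "ax": 0, "ay": 0, "az": 0, "claw": -0.6},
    {"dx": 1, "dy": 0, "dz": 3, "ax": 0, "ay": 0, "az": 0, "claw": -0.6},
    {"dx": 2.6, "dy": 0, "dz": 8, "ax": 0, "ay": -6, "az": 0, "claw": -0.6},
    {"dx": 2.6, "dy": 0, "dz": 13, "ax": 0, "ay": -12, "az": 0, "claw": -0.6},
  ],
)

```text
time: 10.9
position: [0.6022, 0.2381, 0.1402]
tool_rot: [3.138, 0.117, -0.027]
force: [0.9, 1.6, 1.3]
gripper_width: 0.801
gripper_force: 0.0
```

Released on the mat. Next is the pawl; I'll check the screen from the top view once the arm is away.

Call:
carry_out(
  steps=[
    {"dx": -1, "dy": -1, "dz": 4, "ax": 0, "ay": -3, "az": 0, "claw": 1},
    {"dx": -2.5, "dy": -5, "dz": 7, "ax": 0, "ay": -6.7, "az": 0, "claw": 1},
    {"dx": -4, "dy": -9.7, "dz": 8, "ax": 0, "ay": -6.7, "az": 0, "claw": 1},
    {"dx": -5.5, "dy": -14.4, "dz": 8, "ax": 0, "ay": -6.7, "az": 0, "claw": 1},
    {"dx": -7, "dy": -19, "dz": 8, "ax": 0, "ay": -6.7, "az": 0, "claw": 1},
    {"dx": -8.5, "dy": -23.5, "dz": 8, "ax": 0, "ay": -6.7, "az": 0, "claw": 1},
    {"dx": -10, "dy": -28, "dz": 8, "ax": 0, "ay": -6.7, "az": 0, "claw": 1},
    {"dx": -10.5, "dy": -32, "dz": 8, "ax": 0, "ay": -6.7, "az": 0, "claw": 1},
  ],
)

```text
time: 11.7
position: [0.4939, -0.0832, 0.2202]
tool_rot: [-3.14, 0.003, -0.027]
force: [1.1, -0.3, -0.1]
gripper_width: 0.157
gripper_force: 0.0
```

Run:
```python
from h import *
np.set_printoptions(precision=4,suppress=True)
s=viewer.grab_frame("scene");t=viewer.grab_frame("top");cv2.imwrite("pics/s5.png",s);cv2.imwrite("pics/t5.png",t)
for n,im in(("scene",s),("top",t)):
    m,b=blobs(im,(4,150,120),(14,255,255),6)
    print(n,[(a,c,onz(n,c,.015)) for a,c,_ in b if .3<onz(n,c,0)[0]<.8 and onz(n,c,0)[1]>.1])
A=cv2.resize(s[130:250,190:390],(480,400*120//166),interpolation=cv2.INTER_CUBIC)
B=cv2.resize(t[160:280,190:310],(288,288),interpolation=cv2.INTER_CUBIC)
A=cv2.resize(A,(480,288));cv2.imwrite("pics/crop5.png",np.hstack([A,B]))
```

```text
scene [(np.int32(394), array([324. , 139.3]), array([0.3485, 0.3294, 0.015 ])), (np.int32(72), array([406.3, 172.2]), array([0.6263, 0.4504, 0.015 ])), (np.int32(249), array([347.8, 194.9]), array([0.5836, 0.2355, 0.015 ]))]
top [(np.int32(39), array([175.8, 191.9]), array([0.6238, 0.4529, 0.015 ])), (np.int32(157), array([227.2, 202.4]), array([0.5776, 0.2374, 0.015 ])), (np.int32(289), array([205.2, 259.3]), array([0.3446, 0.3285, 0.015 ]))]
```

View pics/crop5.png

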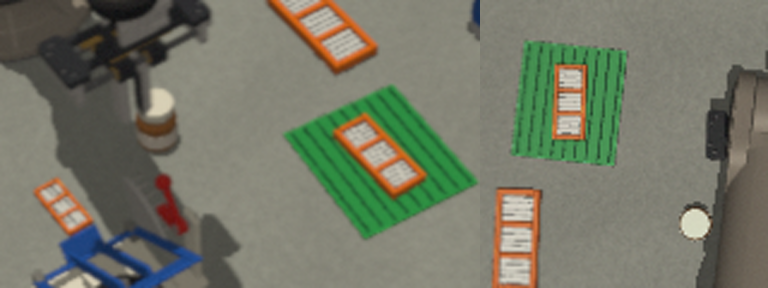

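The screen lies flat mid-mat (crop (380,155) and (569,102)). Now I'll push the knob over.

Call:
carry_out(
  steps=[
    {"dx": 0, "dy": 0, "dz": -3, "ax": 0, "ay": 0, "az": 0, "claw": 1},
    {"dx": 0, "dy": 0, "dz": -5.4, "ax": 0, "ay": 0, "az": 0, "claw": 1},
    {"dx": 2, "dy": 0, "dz": -5.4, "ax": 0, "ay": 0, "az": 0, "claw": 1},
    {"dx": 3.5, "dy": 0, "dz": -5.4, "ax": 0, "ay": 0, "az": 0, "claw": 1},
    {"dx": 5, "dy": 0, "dz": -5.4, "ax": 0, "ay": 0, "az": 0, "claw": 1},
    {"dx": 6.5, "dy": 0, "dz": -5.4, "ax": 0, "ay": 0, "az": 0, "claw": 1},
    {"dx": 8, "dy": 0, "dz": -5.4, "ax": 0, "ay": 0, "az": 0, "claw": 1},
    {"dx": 9.5, "dy": 0, "dz": -5.4, "ax": 0, "ay": 0, "az": 0, "claw": 1},
  ],
)

```text
time: 12.6
position: [0.5912, -0.0806, 0.1658]
tool_rot: [-3.141, 0.004, -0.025]
force: [-0.4, -0.5, 0.3]
gripper_width: 0.003
gripper_force: 0.0
```

Call:
carry_out(
  steps=[
    {"dx": 1, "dy": 0, "dz": 0, "ax": 0, "ay": 0, "az": 0, "claw": 1},
    {"dx": 0, "dy": 0, "dz": 2, "ax": 0, "ay": 0, "az": 0, "claw": 1},
    {"dx": 0, "dy": 0, "dz": 6, "ax": 0, "ay": 0, "az": 0, "claw": 1},
    {"dx": 0, "dy": 0, "dz": 10, "ax": 0, "ay": 0, "az": 0, "claw": 1},
    {"dx": 0, "dy": -3, "dz": 12, "ax": 0, "ay": 0, "az": 0, "claw": 1},
    {"dx": 2, "dy": -6, "dz": 12, "ax": 0, "ay": 0, "az": 0, "claw": 1},
    {"dx": 4, "dy": -9, "dz": 10, "ax": 0, "ay": 0, "az": 0, "claw": 1},
    {"dx": 5.5, "dy": -9.5, "dz": 7, "ax": 0, "ay": 0, "az": 0, "claw": 1},
  ],
)

```text
time: 13.4
position: [0.6467, -0.1802, 0.237]
tool_rot: [3.141, 0.0, -0.029]
force: [-0.6, 0.5, -0.2]
gripper_width: 0.006
gripper_force: 0.0
```

Run:
```python
from h import *
np.set_printoptions(precision=4,suppress=True)
s=viewer.grab_frame("scene");t=viewer.grab_frame("top");cv2.imwrite("pics/s6.png",s);cv2.imwrite("pics/t6.png",t)
for n,im,l,h in(("scene",s,(240,200),(290,260)),("top",t,(290,170),(320,230))):
    m,b=blobs(im,(0,170,90),(4,255,255),3)
    print(n,[x for x in b if l[0]<x[1][0]<h[0] and l[1]<x[1][1]<h[1]])
f=spose(.599,-.176,-.03)
for a in(-.6,-.4,.89):
    P=f((-.024+.06*np.sin(a),.092,.122+.06*np.cos(a)));print(a,P,proj("scene",P),proj("top",P))
```

```text
scene [(np.int32(77), array([261.3, 218.5]), array([256, 209,  12,  18], dtype=int32))]
top [(np.int32(3), array([305.3, 197.3]), array([305, 197,   2,   2], dtype=int32))]
-0.6 [[ 0.5439 -0.0823  0.1715]] [[256.6005 205.1368]] [[306.1959 206.6255]]
-0.4 [[ 0.5544 -0.0826  0.1773]] [[258.583  206.3791]] [[306.2912 203.7093]]
0.89 [[ 0.6244 -0.0847  0.1598]] [[272.936  227.0859]] [[306.4668 185.7967]]
```

Run:
```python
from h import *
s=cv2.imread("pics/s6.png");t=cv2.imread("pics/t6.png")
A=cv2.resize(s[180:260,220:300],(400,400),interpolation=cv2.INTER_CUBIC)
B=cv2.resize(t[160:240,280:360],(400,400),interpolation=cv2.INTER_CUBIC)
cv2.imwrite("pics/crop6.png",np.hstack([A,B]))
```

```text
(no output)
```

View pics/crop6.png

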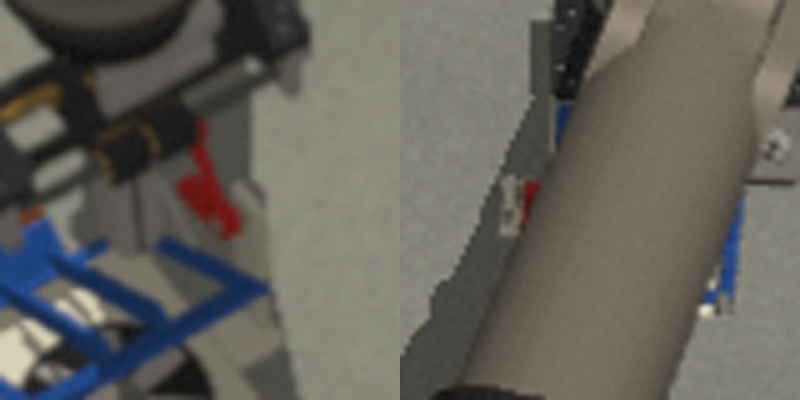

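The pawl is partly hidden behind the gripper (scene crop (205,130)–(240,230)), so I'm stepping aside for a clear look before touching the rack.

Call:
carry_out(
  steps=[
    {"dx": -2, "dy": -3, "dz": 5, "ax": 0, "ay": 0, "az": 0, "claw": 1},
    {"dx": -4, "dy": -7, "dz": 8, "ax": 0, "ay": 0, "az": 0, "claw": 1},
    {"dx": -6, "dy": -11, "dz": 8, "ax": 0, "ay": 0, "az": 0, "claw": 1},
    {"dx": -8, "dy": -15, "dz": 8, "ax": 0, "ay": 0, "az": 0, "claw": 1},
    {"dx": -8, "dy": -19, "dz": 8, "ax": 0, "ay": 0, "az": 0, "claw": 1},
    {"dx": -8, "dy": -19, "dz": 8, "ax": 0, "ay": 0, "az": 0, "claw": 1},
    {"dx": -8, "dy": -19, "dz": 8, "ax": 0, "ay": 0, "az": 0, "claw": 1},
    {"dx": -8, "dy": -19, "dz": 8, "ax": 0, "ay": 0, "az": 0, "claw": 1},
  ],
)

```text
time: 14.3
position: [0.566, -0.3646, 0.3161]
tool_rot: [-3.14, 0.003, -0.024]
force: [-1.0, -0.0, -0.0]
gripper_width: 0.001
gripper_force: 0.0
```

Run:
```python
from h import *
np.set_printoptions(precision=4,suppress=True)
s=viewer.grab_frame("scene");t=viewer.grab_frame("top");cv2.imwrite("pics/s7.png",s);cv2.imwrite("pics/t7.png",t)
A=cv2.resize(s[190:250,240:300],(390,390),interpolation=cv2.INTER_CUBIC)
B=cv2.resize(t[170:230,280:340],(390,390),interpolation=cv2.INTER_CUBIC)
cv2.imwrite("pics/crop7.png",np.hstack([A,B]))
for i in("0","7"):
  for n,l,h in(("scene",(240,195),(290,260)),("top",(290,170),(320,230))):
    m,b=blobs(cv2.imread(f"pics/{n if i=='0' else n[0]}{i}.png"),(0,170,90),(4,255,255),3)
    print(i,n,[x for x in b if l[0]<x[1][0]<h[0] and l[1]<x[1][1]<h[1]])
f=spose(.599,-.176,-.03);P=f((-.024,.092,.122));print(proj("scene",P),proj("top",P))
```

```text
0 scene [(np.int32(104), array([260.3, 215.2]), array([255, 203,  13,  24], dtype=int32))]
0 top [(np.int32(34), array([305.5, 203.6]), array([304, 197,   4,  13], dtype=int32))]
7 scene [(np.int32(104), array([260.3, 215.2]), array([255, 203,  13,  24], dtype=int32))]
7 top [(np.int32(33), array([305.5, 203.6]), array([304, 197,   4,  13], dtype=int32))]
[[263.9485 223.5207]] [[305.9607 198.9694]]
```

View pics/crop7.png

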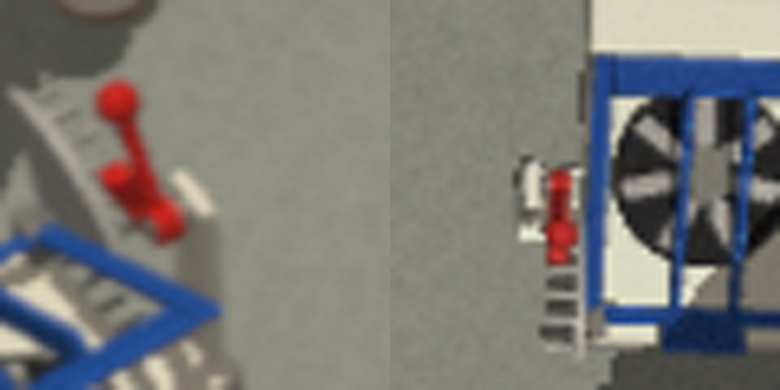

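Run:
```python
from h import *
np.set_printoptions(precision=4,suppress=True)
for P in((.5154,-.1765,.1513),(.6467,-.1802,.237),(.4939,-.0832,.2202),(.566,-.3646,.3161)): print(P,proj("scene",P),proj("top",P))
print("knob",tri((257.75,205.3),(306.0,205.8)))
print("knob if z", onz("scene",(257.75,205.3),.172),onz("top",(306,205.8),.172))
# finger tips seen in crop1 (scene)
a=(190+50/3.636-.4,150+245/3.636-.4);b=(190+155/3.636-.4,150+200/3.636-.4);print(a,b)
R=np.array([np.cos(.64),0,-np.sin(.64)])
for y in(-.0375,.0375): print(proj("scene",(.5154,-.1765+y,.1513)))
# finger tip in frames 5 and 7: dark/bright change versus frame 0
for n in("scene","top"):
  d=cv2.absdiff(cv2.imread(f"pics/{n[0]}5.png"),cv2.imread(f"pics/{n}0.png")).max(2)
  p=proj(n,(.4939,-.0832,.2202))[0].astype(int);print(n,p);print(cv2.imread(f"pics/{n[0]}5.png")[p[1]-14:p[1]+12:1,p[0]-9:p[0]+10].max(2))
```

```text
(0.5154, -0.1765, 0.1513) [[223.2415 219.1611]] [[330.8651 214.2822]]
(0.6467, -0.1802, 0.237) [[246.8165 234.2139]] [[333.1851 176.8081]]
(0.4939, -0.0832, 0.2202) [[245.1525 183.0233]] [[307.0132 219.1593]]
(0.566, -0.3646, 0.3161) [[160.7888 231.5974]] [[388.2815 196.0826]]
knob (array([ 0.5471, -0.0811,  0.1732]), np.float64(0.0009520910494483003))
knob if z [ 0.5466 -0.0803  0.172 ] [ 0.547  -0.0816  0.172 ]
(203.35137513751374, 216.98173817381738) (232.22926292629262, 204.60550055005498)
[[211.7676 225.8008]]
[[234.5157 212.6365]]
scene [245 183]
[[ 81  85  86  90  92  93  93 105 121 110  77  37  45  69  87 100 138 183
  208]
 [ 82  84  86  88  91  92  92 102 122 118  83  44  44  65  86  98 135 181
  208]
 [ 79  82  87  88  91  93  92 102 123 121  87  45  38  64  84  96 134 181
  207]
 [ 79  84  86  89  91  92  92 102 118 119  89  48  38  63  83  97 132 180
  209]
 [ 80  84  87  87  91  91  91  99 117 120  95  58  38  61  85  95 125 171
  205]
 [ 79  83  88  87  90  93  92  97 114 122 103  67  46  60  82  95 126 178
  210]
 [ 78  84  87  87  90  92  93  95 112 126 113  86  60  
[... 2986 characters left out ...]
 106 111 109 111 111 113 112 110 111 111 114
  111]
 [139 139 131 101  99  99 102 107 107 109 110 111 110 112 113 111 114 113
  112]
 [144 142 149  96  99 102 104 105 108 108 111 112 113 110 112 113 113 112
  111]
 [149 148 151  88 100 102 101 106 109 108 111 111 111 115 112 114 112 112
  113]
 [148 149 145  92 101 103 102 108 107 107 112 110 111 111 114 112 113 112
  112]
 [147 147 143  89 100 104 102 107 109 109 110 109 113 110 112 115 112 112
  113]
 [144 138 116  99 102 104 103 108 108 109 110 113 109 113 114 113 112 112
  112]
 [133 117  98  98  99 102 105 106 112 109 110 111 111 113 112 112 111 116
  114]
 [112  97  96  99 101 103 105 109 110 108 110 111 112 114 110 111 113 112
  111]]
```

Run:
```python
from h import *
np.set_printoptions(linewidth=200)
P=(.566,-.3646,.3161)
a=cv2.imread("pics/s7.png").astype(int);b=cv2.imread("pics/scene0.png").astype(int)
p=proj("scene",P)[0].round().astype(int);print(p, "z+30mm:",proj("scene",np.add(P,(0,0,.03))))
print((a.max(2)*100//b.max(2).clip(1))[p[1]-22:p[1]+8,p[0]-12:p[0]+13])
```

```text
[161 232] z+30mm: [[158.28647109 224.32103014]]
[[ 36  32  38  40  44  42  48  62  70  70  72  83 100 105 106 107 105 107 106 106 107 107 105 108 106]
 [ 42  42  48  67  85  52  43  60  68  69  70  76  96 105 106 107 105 105 106 105 107 107 105 106 108]
 [ 48  69  90  79  74  56  39  58  67  68  70  72  88 101 107 105 107 106 106 106 105 105 107 107 107]
 [ 80  91  80  72  69  59  41  46  62  69  68  71  85 100 107 105 106 108 106 105 106 106 107 106 105]
 [104  81  72  70  69  64  47  41  60  69  69  70  82  98 103 106 106 106 106 106 105 107 107 106 107]
 [ 88  73  70  70  67  67  53  39  57  67  69  69  74  93 105 108 108 106 108 107 106 106 106 107 106]
 [ 85  72  71  71  69  68  62  45  47  63  69  69  71  84 100 106 106 106 105 105 107 105 107 108 105]
 [ 91  73  68  71  71  71  67  51  43  61  68  68  71  79  96 105 106 105 106 106 105 107 106 107 108]
 [ 92  75  68  70  72  73  70  56  41  57  69  69  69  75  94 104 105 106 106 106 108 105 106 106 107]
 [102  81  67  68  71  70  69  64  45  48  64  69  70  73  85 100 105 106 105 108 105 106 107 107 107]
 [105  90  75  70  70 
[... 1338 characters left out ...]
 106 106 107 105 106 106 107 105 105 107 108 107 105 106 106 103 106 105 105 106]
 [105 107 105 107 107 106 107 106 108 105 106 105 105 105 106 105 106 106 106 106 105 107 108 107 107]
 [105 108 105 105 106 107 107 105 107 105 107 106 106 107 107 106 108 106 106 107 107 106 106 106 106]
 [105 106 106 105 106 106 109 105 105 105 107 106 107 105 107 105 105 106 108 107 106 106 107 107 106]
 [105 105 105 105 104 108 106 105 106 106 105 107 106 107 107 105 107 106 105 106 106 106 107 106 106]
 [107 105 106 106 106 105 107 107 107 106 107 107 106 106 105 105 106 106 106 106 108 105 107 106 106]
 [106 105 106 105 106 105 105 106 106 106 106 105 105 105 107 106 106 108 106 107 106 106 106 106 106]]
```

The picture shows the finger end about 16 mm behind the reported TCP. That explains both the shallow grasp and the missed knob (TCP z 0.166 puts the tip at about 0.182, level with the ball's top). I'll repeat about 18 mm lower.

Call:
carry_out(
  steps=[
    {"dx": -2, "dy": 4.5, "dz": 0, "ax": 0, "ay": 0, "az": 0, "claw": 1},
    {"dx": -4, "dy": 9, "dz": 0, "ax": 0, "ay": 0, "az": 0, "claw": 1},
    {"dx": -6, "dy": 13.4, "dz": 0, "ax": 0, "ay": 0, "az": 0, "claw": 1},
    {"dx": -7.5, "dy": 18, "dz": -2, "ax": 0, "ay": 0, "az": 0, "claw": 1},
    {"dx": -7.5, "dy": 22, "dz": -4, "ax": 0, "ay": 0, "az": 0, "claw": 1},
    {"dx": -7.5, "dy": 26, "dz": -7, "ax": 0, "ay": 0, "az": 0, "claw": 1},
    {"dx": -7.5, "dy": 28.2, "dz": -11, "ax": 0, "ay": 0, "az": 0, "claw": 1},
    {"dx": -7.5, "dy": 28.2, "dz": -16.8, "ax": 0, "ay": 0, "az": 0, "claw": 1},
  ],
)

```text
time: 15.2
position: [0.4916, -0.0794, 0.1559]
tool_rot: [-3.139, -0.0, -0.019]
force: [1.2, -0.1, -0.9]
gripper_width: 0.003
gripper_force: 0.0
```

Call:
carry_out(
  steps=[
    {"dx": 0.5, "dy": 0, "dz": 0, "ax": 0, "ay": 0, "az": 0, "claw": 1},
    {"dx": 2, "dy": 0, "dz": 0, "ax": 0, "ay": 0, "az": 0, "claw": 1},
    {"dx": 3.5, "dy": 0, "dz": 0, "ax": 0, "ay": 0, "az": 0, "claw": 1},
    {"dx": 5, "dy": 0, "dz": 0, "ax": 0, "ay": 0, "az": 0, "claw": 1},
    {"dx": 6.5, "dy": 0, "dz": 0.2, "ax": 0, "ay": 0, "az": 0, "claw": 1},
    {"dx": 8, "dy": 0, "dz": 0.5, "ax": 0, "ay": 0, "az": 0, "claw": 1},
    {"dx": 9.5, "dy": 0, "dz": 0.5, "ax": 0, "ay": 0, "az": 0, "claw": 1},
    {"dx": 10.2, "dy": 0, "dz": 0.5, "ax": 0, "ay": 0, "az": 0, "claw": 1},
  ],
)

```text
time: 16.0
position: [0.5946, -0.0841, 0.1632]
tool_rot: [-3.141, 0.001, -0.025]
force: [0.4, 0.6, 0.2]
gripper_width: 0.008
gripper_force: 0.0
```

Call:
carry_out(
  steps=[
    {"dx": -2, "dy": 0, "dz": 2, "ax": 0, "ay": 0, "az": 0, "claw": 1},
    {"dx": -5, "dy": 0, "dz": 5, "ax": 0, "ay": 0, "az": 0, "claw": 1},
    {"dx": -9, "dy": 0, "dz": 6, "ax": 0, "ay": 0, "az": 0, "claw": 1},
    {"dx": -13, "dy": 0, "dz": 7, "ax": 0, "ay": 0, "az": 0, "claw": 1},
    {"dx": -16, "dy": 0, "dz": 10, "ax": 0, "ay": 0, "az": 0, "claw": 1},
    {"dx": -16, "dy": 0, "dz": 13, "ax": 0, "ay": 0, "az": 0, "claw": 1},
    {"dx": -16, "dy": 0, "dz": 13, "ax": 0, "ay": 0, "az": 0, "claw": 1},
    {"dx": -16, "dy": 0, "dz": 13, "ax": 0, "ay": 0, "az": 0, "claw": 1},
  ],
)

```text
time: 16.8
position: [0.4329, -0.0844, 0.2923]
tool_rot: [-3.14, 0.001, -0.026]
force: [0.5, 0.5, -0.1]
gripper_width: 0.004
gripper_force: 0.0
```

Run:
```python
from h import *
np.set_printoptions(precision=4,suppress=True)
for n,l,h in(("scene",(240,195),(290,260)),("top",(290,170),(320,230))):
    im=viewer.grab_frame(n);cv2.imwrite(f"pics/{n[0]}8.png",im)
    m,b=blobs(im,(0,170,90),(4,255,255),3)
    print(n,[x for x in b if l[0]<x[1][0]<h[0] and l[1]<x[1][1]<h[1]])
```

```text
scene [(np.int32(103), array([260.6, 216. ]), array([256, 204,  12,  23], dtype=int32))]
top [(np.int32(28), array([305.7, 203.1]), array([305, 197,   3,  13], dtype=int32))]
```

Call:
carry_out(
  steps=[
    {"dx": 3, "dy": 0.3, "dz": -3, "ax": 0, "ay": 0, "az": 0, "claw": 1},
    {"dx": 5.5, "dy": 0.3, "dz": -6, "ax": 0, "ay": 0, "az": 0, "claw": 1},
    {"dx": 5.5, "dy": 0.3, "dz": -10, "ax": 0, "ay": 0, "az": 0, "claw": 1},
    {"dx": 5.5, "dy": 0.3, "dz": -14, "ax": 0, "ay": 0, "az": 0, "claw": 1},
    {"dx": 5.5, "dy": 0.3, "dz": -14.9, "ax": 0, "ay": 0, "az": 0, "claw": 1},
    {"dx": 5.5, "dy": 0.3, "dz": -14.9, "ax": 0, "ay": 0, "az": 0, "claw": 1},
    {"dx": 5.5, "dy": 0.3, "dz": -14.9, "ax": 0, "ay": 0, "az": 0, "claw": 1},
    {"dx": 5.5, "dy": 0.3, "dz": -14.9, "ax": 0, "ay": 0, "az": 0, "claw": 1},
  ],
)

```text
time: 17.7
position: [0.4885, -0.0812, 0.1435]
tool_rot: [-3.14, 0.001, -0.026]
force: [1.0, -0.3, 0.2]
gripper_width: 0.008
gripper_force: 0.0
```

Call:
carry_out(
  steps=[
    {"dx": 1.5, "dy": 0, "dz": 0, "ax": 0, "ay": 0, "az": 0, "claw": 1},
    {"dx": 3, "dy": 0, "dz": 0, "ax": 0, "ay": 0, "az": 0, "claw": 1},
    {"dx": 4.5, "dy": 0, "dz": 0, "ax": 0, "ay": 0, "az": 0, "claw": 1},
    {"dx": 6, "dy": 0, "dz": 0.3, "ax": 0, "ay": 0, "az": 0, "claw": 1},
    {"dx": 7.5, "dy": 0, "dz": 0.6, "ax": 0, "ay": 0, "az": 0, "claw": 1},
    {"dx": 9, "dy": 0, "dz": 0.6, "ax": 0, "ay": 0, "az": 0, "claw": 1},
    {"dx": 10.5, "dy": 0, "dz": 0.6, "ax": 0, "ay": 0, "az": 0, "claw": 1},
    {"dx": 11, "dy": 0, "dz": 0.6, "ax": 0, "ay": 0, "az": 0, "claw": 1},
  ],
)

```text
time: 18.5
position: [0.5992, -0.0808, 0.1492]
tool_rot: [-3.141, 0.001, -0.025]
force: [-0.4, -0.6, -0.5]
gripper_width: 0.006
gripper_force: 0.0
```

Run:
```python
from h import *
np.set_printoptions(precision=4,suppress=True)
for n,l,h in(("scene",(240,195),(290,260)),("top",(290,170),(320,230))):
    im=viewer.grab_frame(n);cv2.imwrite(f"pics/{n[0]}9.png",im)
    m,b=blobs(im,(0,170,90),(4,255,255),3)
    print(n,[x for x in b if l[0]<x[1][0]<h[0] and l[1]<x[1][1]<h[1]])
```

```text
scene [(np.int32(88), array([266.7, 222. ]), array([259, 211,  18,  20], dtype=int32))]
top []
```

The pawl is thrown: the red now reaches scene (277,231). Next I'll fold the rack.

Call:
carry_out(
  steps=[
    {"dx": -2.5, "dy": 0, "dz": 2, "ax": 0, "ay": 0, "az": 0, "claw": 1},
    {"dx": -3, "dy": 0, "dz": 6, "ax": 0, "ay": 0, "az": 0, "claw": 1},
    {"dx": -3, "dy": 0, "dz": 10, "ax": 0, "ay": 0, "az": 0, "claw": 1},
    {"dx": -2, "dy": -3, "dz": 11, "ax": 0, "ay": 0, "az": 0, "claw": 1},
    {"dx": 0, "dy": -6, "dz": 11, "ax": 0, "ay": 0, "az": 0, "claw": 1},
    {"dx": 3, "dy": -9, "dz": 9, "ax": 0, "ay": 0, "az": 0, "claw": 1},
    {"dx": 4, "dy": -9.7, "dz": 5, "ax": 0, "ay": 0, "az": 0, "claw": 1},
    {"dx": 4, "dy": -9.7, "dz": 2.5, "ax": 0, "ay": 0, "az": 0, "claw": 1},
  ],
)

```text
time: 19.4
position: [0.637, -0.1797, 0.1707]
tool_rot: [3.142, 0.005, -0.028]
force: [-0.7, 0.6, -1.0]
gripper_width: 0.006
gripper_force: 0.0
```

Run:
```python
from h import *
np.set_printoptions(precision=4,suppress=True)
for n,l,h in(("scene",(240,195),(290,260)),("top",(290,170),(320,230))):
    im=viewer.grab_frame(n);cv2.imwrite(f"pics/{n[0]}10.png",im)
    m,b=blobs(im,(0,170,90),(4,255,255),3)
    print(n,[x for x in b if l[0]<x[1][0]<h[0] and l[1]<x[1][1]<h[1]])
```

```text
scene [(np.int32(7), array([260.7, 211.9]), array([259, 211,   4,   3], dtype=int32)), (np.int32(65), array([268.3, 224.1]), array([261, 217,  16,  14], dtype=int32))]
top [(np.int32(30), array([306. , 190.3]), array([304, 184,   5,  16], dtype=int32))]
```

Call:
carry_out(
  steps=[
    {"dx": 0.3, "dy": 0.2, "dz": -2, "ax": 0, "ay": 0, "az": 0, "claw": 1},
    {"dx": 0.5, "dy": 0.2, "dz": -3.3, "ax": 0, "ay": 0, "az": 0, "claw": 1},
    {"dx": 0.9, "dy": 0.2, "dz": -4, "ax": 0, "ay": 0, "az": 0, "claw": 1},
    {"dx": 1.2, "dy": 0.2, "dz": -4.7, "ax": 0, "ay": 0, "az": 0, "claw": 1},
    {"dx": 1.6, "dy": 0.2, "dz": -5.4, "ax": 0, "ay": 0, "az": 0, "claw": 1},
    {"dx": 2, "dy": 0.2, "dz": -6.1, "ax": 0, "ay": 0, "az": 0, "claw": 1},
    {"dx": 2.3, "dy": 0.2, "dz": -6.8, "ax": 0, "ay": 0, "az": 0, "claw": 1},
    {"dx": 2.5, "dy": 0.2, "dz": -7.3, "ax": 0, "ay": 0, "az": 0, "claw": 1},
  ],
)

```text
time: 20.3
position: [0.6646, -0.1763, 0.1013]
tool_rot: [-3.142, -0.0, -0.025]
force: [3.9, -0.3, 5.2]
gripper_width: 0.003
gripper_force: 2.6
```

Call:
carry_out(
  steps=[
    {"dx": 0.3, "dy": 0, "dz": -0.8, "ax": 0, "ay": 0, "az": 0, "claw": 1},
    {"dx": 0.5, "dy": 0, "dz": -1.6, "ax": 0, "ay": 0, "az": 0, "claw": 1},
    {"dx": 0.7, "dy": 0, "dz": -2.4, "ax": 0, "ay": 0, "az": 0, "claw": 1},
    {"dx": 0.9, "dy": 0, "dz": -3.2, "ax": 0, "ay": 0, "az": 0, "claw": 1},
    {"dx": 1, "dy": 0, "dz": -4, "ax": 0, "ay": 0, "az": 0, "claw": 1},
    {"dx": 1.1, "dy": 0, "dz": -4.8, "ax": 0, "ay": 0, "az": 0, "claw": 1},
    {"dx": 1.1, "dy": 0, "dz": -5.4, "ax": 0, "ay": 0, "az": 0, "claw": 1},
    {"dx": 1.1, "dy": 0, "dz": -6, "ax": 0, "ay": 0, "az": 0, "claw": 1},
  ],
)

```text
time: 21.1
position: [0.6733, -0.1761, 0.0392]
tool_rot: [-3.141, 0.004, -0.026]
force: [1.8, -1.0, 2.8]
gripper_width: 0.007
gripper_force: 1.5
```

Still moving freely, so I'll continue in small steps until the force rises.

Call:
carry_out(
  steps=[
    {"dx": 0, "dy": 0, "dz": -0.3, "ax": 0, "ay": 0, "az": 0, "claw": 1},
    {"dx": 0, "dy": 0, "dz": -0.5, "ax": 0, "ay": 0, "az": 0, "claw": 1},
    {"dx": 0, "dy": 0, "dz": -0.7, "ax": 0, "ay": 0, "az": 0, "claw": 1},
    {"dx": 0, "dy": 0, "dz": -0.8, "ax": 0, "ay": 0, "az": 0, "claw": 1},
    {"dx": 0, "dy": 0, "dz": -0.9, "ax": 0, "ay": 0, "az": 0, "claw": 1},
    {"dx": 0, "dy": 0, "dz": -1, "ax": 0, "ay": 0, "az": 0, "claw": 1},
    {"dx": 0, "dy": 0, "dz": -1, "ax": 0, "ay": 0, "az": 0, "claw": 1},
    {"dx": 0, "dy": 0, "dz": -1, "ax": 0, "ay": 0, "az": 0, "claw": 1},
  ],
)

```text
time: 21.9
position: [0.6734, -0.1762, 0.0298]
tool_rot: [-3.141, 0.004, -0.026]
force: [-0.7, 0.7, -0.1]
gripper_width: 0.001
gripper_force: 0.0
```

Call:
carry_out(
  steps=[
    {"dx": 0, "dy": 0, "dz": -0.2, "ax": 0, "ay": 0, "az": 0, "claw": 1},
    {"dx": 0, "dy": 0, "dz": -0.4, "ax": 0, "ay": 0, "az": 0, "claw": 1},
    {"dx": 0, "dy": 0, "dz": -0.6, "ax": 0, "ay": 0, "az": 0, "claw": 1},
    {"dx": 0, "dy": 0, "dz": -0.7, "ax": 0, "ay": 0, "az": 0, "claw": 1},
    {"dx": 0, "dy": 0, "dz": -0.8, "ax": 0, "ay": 0, "az": 0, "claw": 1},
    {"dx": 0, "dy": 0, "dz": -0.8, "ax": 0, "ay": 0, "az": 0, "claw": 1},
    {"dx": 0, "dy": 0, "dz": -0.8, "ax": 0, "ay": 0, "az": 0, "claw": 1},
    {"dx": 0, "dy": 0, "dz": -0.8, "ax": 0, "ay": 0, "az": 0, "claw": 1},
  ],
)

```text
time: 22.7
position: [0.6738, -0.1763, 0.0232]
tool_rot: [-3.141, 0.003, -0.026]
force: [-6.5, 2.3, 21.9]
gripper_width: 0.006
gripper_force: 10.9
```

The stop shows 22 N, so the rack is flat. I'm lifting off and heading for the mat with the gripper opening.

Call:
carry_out(
  steps=[
    {"dx": 0, "dy": 0, "dz": 3, "ax": 0, "ay": 0, "az": 0, "claw": -0.4},
    {"dx": 0, "dy": 0, "dz": 8, "ax": 0, "ay": 0, "az": 0, "claw": -0.5},
    {"dx": 0, "dy": 0, "dz": 13, "ax": 0, "ay": 0, "az": 0, "claw": -0.6},
    {"dx": -1, "dy": 2, "dz": 17.5, "ax": 0, "ay": 0, "az": 0, "claw": -0.6},
    {"dx": -3, "dy": 5, "dz": 20, "ax": 0, "ay": 0, "az": 0, "claw": -0.6},
    {"dx": -5, "dy": 9, "dz": 20, "ax": 0, "ay": 0, "az": 0, "claw": -0.6},
    {"dx": -6, "dy": 13.5, "dz": 20, "ax": 0, "ay": 0, "az": 0, "claw": -0.6},
    {"dx": -7, "dy": 18, "dz": 20, "ax": 0, "ay": 0, "az": 0, "claw": -0.6},
  ],
)

```text
time: 23.5
position: [0.6026, 0.0053, 0.2221]
tool_rot: [-3.14, 0.003, -0.026]
force: [1.5, 0.8, 0.4]
gripper_width: 0.65
gripper_force: 0.0
```

Run:
```python
from h import *
from bench import readout
np.set_printoptions(precision=4,suppress=True)
print(readout.get_obs()['joint_positions'])
fr={n:viewer.grab_frame(n) for n in("scene","top")}
for n in fr: cv2.imwrite(f"pics/{n[0]}11.png",fr[n])
for n in fr:
    m,_=blobs(fr[n],(4,140,100),(14,255,255),6)
    k=np.zeros_like(m);u,v=proj(n,(.578,.237,.01))[0].astype(int);k[v-28:v+28,u-28:u+28]=1
    p=cv2.findNonZero(m*k)
    if p is not None:
        B=cv2.boxPoints(cv2.minAreaRect(p));W=np.array([onz(n,q,.018) for q in B]);c=W.mean(0)
        e=[W[1]-W[0],W[2]-W[1]];L=max(e,key=np.linalg.norm);print(n,"screen",c,[np.linalg.norm(x) for x in e],np.degrees(np.arctan2(L[1],L[0])))
    m,_=blobs(fr[n],(105,130,60),(125,255,255),6)
    k=np.zeros_like(m);u,v=proj(n,(.6,-.177,.05))[0].astype(int);k[v-35:v+40,u-40:u+40]=1
    p=cv2.findNonZero(m*k)
    B=cv2.boxPoints(cv2.minAreaRect(p));W=np.array([onz(n,q,.048) for q in B])
    e=[W[1]-W[0],W[2]-W[1]];print(n,"rack",W,[np.linalg.norm(x) for x in e])
f=spose(.599,-.176,-.03);print(f([(.09,.075,.048),(.09,-.075,.048),(-.1,.075,.048),(-.1,-.075,.048)]))
```

```text
[-0.5995  0.3115  0.6123  1.7509 -0.1962  1.1435 -1.5245]
scene screen [0.5807 0.2343 0.018 ] [np.float64(0.05988705483577071), np.float64(0.1382016334486425)] -1.6325448612310858
scene rack [[ 0.49   -0.2455  0.048 ]
 [ 0.4758 -0.0858  0.048 ]
 [ 0.6918 -0.1055  0.048 ]
 [ 0.6973 -0.2536  0.048 ]] [np.float64(0.16034819042476037), np.float64(0.2168994167115048)]
top screen [0.5791 0.2379 0.018 ] [np.float64(0.12587029950213768), np.float64(0.05420887383167359)] -1.9261428005328431
top rack [[ 0.5056 -0.0957  0.048 ]
 [ 0.6915 -0.1051  0.048 ]
 [ 0.6846 -0.2552  0.048 ]
 [ 0.4986 -0.2446  0.048 ]] [np.float64(0.18612090253351332), np.float64(0.1503043311249706)]
[[ 0.6912 -0.1037  0.048 ]
 [ 0.6867 -0.2537  0.048 ]
 [ 0.5013 -0.098   0.048 ]
 [ 0.4968 -0.248   0.048 ]]
```

The rack is flat with its middle at (0.595, -0.175) and the stand's yaw is about -0.045. The screen is at (0.5795, 0.237), yaw -0.03.

Call:
carry_out(
  steps=[
    {"dx": -0.5, "dy": 4.7, "dz": 0, "ax": 0, "ay": 0, "az": 0, "claw": -0.6},
    {"dx": -1, "dy": 9.4, "dz": 0, "ax": 0, "ay": 0, "az": 0, "claw": -0.6},
    {"dx": -1.5, "dy": 14, "dz": 0, "ax": 0, "ay": 0, "az": 0, "claw": -0.6},
    {"dx": -2, "dy": 18.5, "dz": -1.5, "ax": 0, "ay": 0, "az": 0, "claw": -0.6},
    {"dx": -2.3, "dy": 22, "dz": -5, "ax": 0, "ay": 0, "az": 0, "claw": -0.6},
    {"dx": -2.3, "dy": 23.2, "dz": -10, "ax": 0, "ay": 0, "az": 0, "claw": -0.6},
    {"dx": -2.3, "dy": 23.2, "dz": -15, "ax": 0, "ay": 0, "az": 0, "claw": -0.6},
    {"dx": -2.3, "dy": 23.2, "dz": -19, "ax": 0, "ay": 0, "az": 0, "claw": -0.6},
  ],
)

```text
time: 24.4
position: [0.5795, 0.236, 0.0291]
tool_rot: [3.141, 0.005, -0.025]
force: [0.5, 0.4, -0.4]
gripper_width: 0.8
gripper_force: 0.0
```

Call:
carry_out(
  steps=[
    {"dx": 0, "dy": 0, "dz": -1, "ax": 0, "ay": 0, "az": 0, "claw": -0.6},
    {"dx": 0, "dy": 0, "dz": -2, "ax": 0, "ay": 0, "az": 0, "claw": -0.6},
    {"dx": 0, "dy": 0, "dz": -2.8, "ax": 0, "ay": 0, "az": 0, "claw": -0.6},
    {"dx": 0, "dy": 0, "dz": -3.1, "ax": 0, "ay": 0, "az": 0, "claw": -0.6},
    {"dx": 0, "dy": 0, "dz": -3.3, "ax": 0, "ay": 0, "az": 0, "claw": -0.6},
    {"dx": 0, "dy": 0, "dz": -3.3, "ax": 0, "ay": 0, "az": 0, "claw": -0.6},
    {"dx": 0, "dy": 0, "dz": -3.3, "ax": 0, "ay": 0, "az": 0, "claw": -0.6},
    {"dx": 0, "dy": 0, "dz": -3.3, "ax": 0, "ay": 0, "az": 0, "claw": -0.6},
  ],
)

```text
time: 25.2
position: [0.5807, 0.236, -0.0007]
tool_rot: [-3.141, 0.003, -0.026]
force: [0.4, 0.6, 0.5]
gripper_width: 0.798
gripper_force: 0.0
```

TCP z is below the mat top with no contact, which confirms the tip offset. Going lower slowly.

Call:
carry_out(
  steps=[
    {"dx": -0.1, "dy": 0, "dz": -0.3, "ax": 0, "ay": 0, "az": 0, "claw": -0.6},
    {"dx": -0.1, "dy": 0, "dz": -0.6, "ax": 0, "ay": 0, "az": 0, "claw": -0.6},
    {"dx": -0.1, "dy": 0, "dz": -0.8, "ax": 0, "ay": 0, "az": 0, "claw": -0.6},
    {"dx": -0.1, "dy": 0, "dz": -1, "ax": 0, "ay": 0, "az": 0, "claw": -0.6},
    {"dx": -0.1, "dy": 0, "dz": -1.1, "ax": 0, "ay": 0, "az": 0, "claw": -0.6},
    {"dx": -0.1, "dy": 0, "dz": -1.1, "ax": 0, "ay": 0, "az": 0, "claw": -0.6},
    {"dx": -0.1, "dy": 0, "dz": -1.1, "ax": 0, "ay": 0, "az": 0, "claw": -0.6},
    {"dx": -0.1, "dy": 0, "dz": -1.1, "ax": 0, "ay": 0, "az": 0, "claw": -0.6},
  ],
)

```text
time: 26.0
position: [0.5796, 0.2359, -0.0121]
tool_rot: [-3.141, 0.003, -0.026]
force: [0.7, 0.7, 0.6]
gripper_width: 0.796
gripper_force: 0.0
```

Call:
carry_out(
  steps=[
    {"dx": 0, "dy": 0, "dz": -0.15, "ax": 0, "ay": 0, "az": 0, "claw": -0.6},
    {"dx": 0, "dy": 0, "dz": -0.3, "ax": 0, "ay": 0, "az": 0, "claw": -0.6},
    {"dx": 0, "dy": 0, "dz": -0.3, "ax": 0, "ay": 0, "az": 0, "claw": 0.3},
    {"dx": 0, "dy": 0, "dz": -0.3, "ax": 0, "ay": 0, "az": 0, "claw": 0.3},
    {"dx": 0, "dy": 0, "dz": -0.3, "ax": 0, "ay": 0, "az": 0, "claw": 0.3},
    {"dx": 0, "dy": 0, "dz": -0.3, "ax": 0, "ay": 0, "az": 0, "claw": 0.3},
    {"dx": 0, "dy": 0, "dz": -0.3, "ax": 0, "ay": 0, "az": 0, "claw": 0.3},
    {"dx": 0, "dy": 0, "dz": -0.3, "ax": 0, "ay": 0, "az": 0, "claw": 0.3},
  ],
)

```text
time: 26.8
position: [0.5794, 0.2358, -0.0152]
tool_rot: [-3.141, 0.004, -0.026]
force: [0.3, 0.9, -1.3]
gripper_width: 0.592
gripper_force: 30.0
```

Gripped (55.6 mm). The underside sits 19 mm above the reported TCP. Lifting, turning 89° and carrying.

Call:
carry_out(
  steps=[
    {"dx": 0, "dy": 0, "dz": 4, "ax": 0, "ay": 0, "az": 0, "claw": 0.3},
    {"dx": 0, "dy": 0, "dz": 9, "ax": 0, "ay": 0, "az": 8, "claw": 0.3},
    {"dx": 0, "dy": 0, "dz": 14, "ax": 0, "ay": 0, "az": 16, "claw": 0.3},
    {"dx": 0, "dy": 0, "dz": 18.5, "ax": 0, "ay": 0, "az": 24, "claw": 0.3},
    {"dx": 0, "dy": -4, "dz": 21, "ax": 0, "ay": 0, "az": 32, "claw": 0.3},
    {"dx": 0, "dy": -8.5, "dz": 21, "ax": 0, "ay": 0, "az": 40, "claw": 0.3},
    {"dx": 0, "dy": -13, "dz": 21, "ax": 0, "ay": 0, "az": 48, "claw": 0.3},
    {"dx": 0, "dy": -17.5, "dz": 21, "ax": 0, "ay": 0, "az": 56, "claw": 0.3},
  ],
)

```text
time: 27.6
position: [0.5792, 0.0592, 0.1952]
tool_rot: [-3.141, 0.003, 0.958]
force: [0.1, -1.0, 0.4]
gripper_width: 0.591
gripper_force: 30.0
```

Call:
carry_out(
  steps=[
    {"dx": 0.3, "dy": -4, "dz": 0, "ax": 0, "ay": 0, "az": 8, "claw": 0.3},
    {"dx": 0.6, "dy": -8, "dz": 0, "ax": 0, "ay": 0, "az": 16, "claw": 0.3},
    {"dx": 0.9, "dy": -12, "dz": 0, "ax": 0, "ay": 0, "az": 24, "claw": 0.3},
    {"dx": 1.2, "dy": -16, "dz": 0, "ax": 0, "ay": 0, "az": 33, "claw": 0.3},
    {"dx": 1.5, "dy": -20, "dz": 0, "ax": 0, "ay": 0, "az": 33, "claw": 0.3},
    {"dx": 1.5, "dy": -23.6, "dz": 0, "ax": 0, "ay": 0, "az": 33, "claw": 0.3},
    {"dx": 1.5, "dy": -23.6, "dz": 0, "ax": 0, "ay": 0, "az": 33, "claw": 0.3},
    {"dx": 1.5, "dy": -23.6, "dz": 0, "ax": 0, "ay": 0, "az": 33, "claw": 0.3},
  ],
)

```text
time: 28.4
position: [0.5941, -0.1758, 0.1946]
tool_rot: [-3.141, 0.004, 1.526]
force: [-0.4, 0.9, -0.7]
gripper_width: 0.595
gripper_force: 30.0
```

Call:
carry_out(
  steps=[
    {"dx": 0.1, "dy": 0.1, "dz": -4, "ax": 0, "ay": 0, "az": 0, "claw": 0.3},
    {"dx": 0.1, "dy": 0.1, "dz": -8, "ax": 0, "ay": 0, "az": 0, "claw": 0.3},
    {"dx": 0.1, "dy": 0.1, "dz": -11.5, "ax": 0, "ay": 0, "az": 0, "claw": 0.3},
    {"dx": 0.1, "dy": 0.1, "dz": -13.5, "ax": 0, "ay": 0, "az": 0, "claw": 0.3},
    {"dx": 0.1, "dy": 0.1, "dz": -14.5, "ax": 0, "ay": 0, "az": 0, "claw": 0.3},
    {"dx": 0.1, "dy": 0.1, "dz": -15, "ax": 0, "ay": 0, "az": 0, "claw": 0.3},
    {"dx": 0.1, "dy": 0.1, "dz": -15.1, "ax": 0, "ay": 0, "az": 0, "claw": 0.3},
    {"dx": 0.1, "dy": 0.1, "dz": -15.1, "ax": 0, "ay": 0, "az": 0, "claw": 0.3},
  ],
)

```text
time: 29.2
position: [0.5961, -0.174, 0.0448]
tool_rot: [3.141, 0.004, 1.528]
force: [0.5, -0.2, 0.3]
gripper_width: 0.594
gripper_force: 30.0
```

Call:
carry_out(
  steps=[
    {"dx": -0.1, "dy": -0.1, "dz": -0.2, "ax": 0, "ay": 0, "az": 0, "claw": 0.3},
    {"dx": -0.1, "dy": -0.1, "dz": -0.3, "ax": 0, "ay": 0, "az": 0, "claw": 0.3},
    {"dx": -0.1, "dy": -0.1, "dz": -0.3, "ax": 0, "ay": 0, "az": 0, "claw": 0.3},
    {"dx": -0.1, "dy": -0.1, "dz": -0.3, "ax": 0, "ay": 0, "az": 0, "claw": -0.6},
    {"dx": -0.1, "dy": -0.1, "dz": -0.3, "ax": 0, "ay": 0, "az": 0, "claw": -0.6},
    {"dx": -0.1, "dy": -0.1, "dz": -0.3, "ax": 0, "ay": 0, "az": 0, "claw": -0.6},
    {"dx": -0.1, "dy": -0.1, "dz": -0.3, "ax": 0, "ay": 0, "az": 0, "claw": -0.6},
    {"dx": -0.1, "dy": -0.1, "dz": -0.3, "ax": 0, "ay": 0, "az": 0, "claw": -0.6},
  ],
)

```text
time: 30.0
position: [0.5945, -0.1751, 0.0409]
tool_rot: [-3.141, 0.004, 1.528]
force: [-0.1, -0.0, 0.4]
gripper_width: 0.799
gripper_force: 0.0
```

Call:
carry_out(
  steps=[
    {"dx": 0, "dy": 0, "dz": 2, "ax": 0, "ay": 0, "az": 0, "claw": -0.6},
    {"dx": 0, "dy": 0, "dz": 6, "ax": 0, "ay": 0, "az": 0, "claw": -0.6},
    {"dx": 0, "dy": 0, "dz": 10, "ax": 0, "ay": 0, "az": 0, "claw": 1},
    {"dx": -3, "dy": -2, "dz": 14, "ax": 0, "ay": 0, "az": 0, "claw": 1},
    {"dx": -6, "dy": -5, "dz": 16, "ax": 0, "ay": 0, "az": -8, "claw": 1},
    {"dx": -9, "dy": -8, "dz": 16, "ax": 0, "ay": 0, "az": -16, "claw": 1},
    {"dx": -11, "dy": -11, "dz": 16, "ax": 0, "ay": 0, "az": -24, "claw": 1},
    {"dx": -11, "dy": -14, "dz": 16, "ax": 0, "ay": 0, "az": -32, "claw": 1},
  ],
)

```text
time: 30.8
position: [0.482, -0.3167, 0.2017]
tool_rot: [3.142, 0.002, 0.961]
force: [0.7, -0.0, -0.7]
gripper_width: 0.326
gripper_force: 0.0
```

Run:
```python
from h import *
np.set_printoptions(precision=4,suppress=True)
fr={n:viewer.grab_frame(n) for n in("scene","top")}
for n in fr: cv2.imwrite(f"pics/{n[0]}12.png",fr[n])
for n in fr:
    m,_=blobs(fr[n],(4,140,100),(14,255,255),6)
    k=np.zeros_like(m);u,v=proj(n,(.595,-.175,.07))[0].astype(int);k[v-24:v+24,u-24:u+24]=1
    p=cv2.findNonZero(m*k)
    B=cv2.boxPoints(cv2.minAreaRect(p));W=np.array([onz(n,q,.074) for q in B]);c=W.mean(0)
    e=[W[1]-W[0],W[2]-W[1]];L=max(e,key=np.linalg.norm);print(n,"screen",c,[np.linalg.norm(x) for x in e],np.degrees(np.arctan2(L[1],L[0])))
    # switch bat: bright steel pixels near the box
    u,v=proj(n,(.627,-.2815,.07))[0].astype(int);g=cv2.cvtColor(fr[n],cv2.COLOR_BGR2GRAY)
    print(n,u-12,v-12);print(g[v-12:v+12,u-12:u+12])
f=spose(.600,-.1753,-.045)
for a in(-.4,.4):
    P=f((.03+.033*np.sin(a),-.105,.05+.033*np.cos(a)));print(a,P,proj("scene",P),proj("top",P))
```

```text
scene screen [ 0.5974 -0.1777  0.074 ] [np.float64(0.13316549655577087), np.float64(0.06315835718388516)] 87.072179513906
scene 203 269
[[ 78  78  78  76  77  77  77  77  77  79  78  81  92 102 104  93  82  82
   79  70  67  92 121 124]
 [ 78  76  78  77  76  78  78  79  80  78  80  79  86  95 102  99  88  81
   81  76  68  71 102 122]
 [ 77  77  78  77  78  79  78  79  79  78  78  79  79  89  97 104  93  85
   81  81  76  71  83 109]
 [ 77  78  77  77  78  77  78  78  79  78  79  79  80  82  93 104 106  95
   85  83  81  79  75  83]
 [ 80  80  78  78  77  77  77  77  78  79  80  81  79  81  87 100 111 113
   95  83  84  81  70  64]
 [ 80  78  78  80  79  78  78  76  77  88 100  93  82  81  87  98 105 107
   95  84  82  79  69  62]
 [ 76  77  78  79  78  78  76  72  80 107 124 116  92  88 103 110 106  97
   99  96  85  82  77  66]
 [ 76  76  79  78  79  76  77  76  81 110 127 117  92  96 113 114 113 107
  105 105  93  83  83  77]
 [ 77  78  77  78  78  76  76  77  83  99 111 104  85  98 115 116 114 113
  105 104  94  83  82  81]
 [ 78  78  79  78  76  76  74  72  71  79  90  85  79  
[... 3474 characters left out ...]
59  62  59  59
   64  72  71  73  71  73]
 [199 143 139 135  76  47  69 115 120 120 109  66  60  61  60  60  62  63
   65  73  69  69  72  70]
 [196 142 135 115  81  42  57  87  97  92  65  56  58  57  59  59  62  58
   64  70  70  68  69  71]
 [194 128 135 114  80  56  47  54  56  47  40  43  44  43  41  44  45  60
   70  75  70  69  71  72]
 [199 140 133 111  94 111 116  70  71  68  71  66  62  63  59  63  63  70
   71  71  75  70  72  68]
 [200 144 134 109  93 103  77  73  70  71  69  69  73  74  73  69  70  72
   70  69  70  69  73  70]]
-0.4 [[ 0.6124 -0.281   0.0804]] [[212.6903 276.12  ]] [[355.1833 190.8588]]
0.4 [[ 0.6381 -0.2821  0.0804]] [[217.3584 283.0538]] [[355.3279 184.4515]]
```

The screen rests crosswise at about (0.596, -0.176), yaw 87°. The switch ball is at scene (213,276) and top (355,190), matching the off pose at (0.612, -0.281, 0.080). I'm going behind it.

Call:
carry_out(
  steps=[
    {"dx": 2, "dy": 1, "dz": 0, "ax": 0, "ay": 0, "az": -8, "claw": 1},
    {"dx": 4, "dy": 2, "dz": 0, "ax": 0, "ay": 0, "az": -16, "claw": 1},
    {"dx": 6, "dy": 3, "dz": 0, "ax": 0, "ay": 0, "az": -24, "claw": 1},
    {"dx": 8, "dy": 3.5, "dz": 0, "ax": 0, "ay": 0, "az": -32, "claw": 1},
    {"dx": 9, "dy": 3.5, "dz": 0, "ax": 0, "ay": 0, "az": -40, "claw": 1},
    {"dx": 9, "dy": 3.5, "dz": -2, "ax": 0, "ay": 0, "az": -48, "claw": 1},
    {"dx": 9, "dy": 3.5, "dz": -6, "ax": 0, "ay": 0, "az": -56, "claw": 1},
    {"dx": 9, "dy": 3.5, "dz": -10, "ax": 0, "ay": 0, "az": -57, "claw": 1},
  ],
)

```text
time: 31.7
position: [0.5751, -0.2795, 0.0999]
tool_rot: [-3.141, 0.003, -0.029]
force: [0.6, 0.0, -0.6]
gripper_width: 0.004
gripper_force: 0.0
```

Call:
carry_out(
  steps=[
    {"dx": 0, "dy": 0, "dz": -2.5, "ax": 0, "ay": 0, "az": 0, "claw": 1},
    {"dx": 0, "dy": 0, "dz": -5, "ax": 0, "ay": 0, "az": 0, "claw": 1},
    {"dx": 0, "dy": 0, "dz": -5.2, "ax": 0, "ay": 0, "az": 0, "claw": 1},
    {"dx": 0, "dy": 0, "dz": -5.2, "ax": 0, "ay": 0, "az": 0, "claw": 1},
    {"dx": 1, "dy": 0, "dz": -5.2, "ax": 0, "ay": 0, "az": 0, "claw": 1},
    {"dx": 2, "dy": 0, "dz": -5.2, "ax": 0, "ay": 0, "az": 0, "claw": 1},
    {"dx": 2, "dy": 0, "dz": -5.2, "ax": 0, "ay": 0, "az": 0, "claw": 1},
    {"dx": 2, "dy": 0, "dz": -5.2, "ax": 0, "ay": 0, "az": 0, "claw": 1},
  ],
)

```text
time: 32.5
position: [0.595, -0.2801, 0.0492]
tool_rot: [-3.141, 0.003, -0.025]
force: [0.2, 0.2, 0.5]
gripper_width: -0.0
gripper_force: 0.0
```

Now I'll push forward, back off, lift clear and check.

Call:
carry_out(
  steps=[
    {"dx": 0.6, "dy": 0, "dz": 0, "ax": 0, "ay": 0, "az": 0, "claw": 1},
    {"dx": 1.2, "dy": 0, "dz": 0, "ax": 0, "ay": 0, "az": 0, "claw": 1},
    {"dx": 1.8, "dy": 0, "dz": 0, "ax": 0, "ay": 0, "az": 0, "claw": 1},
    {"dx": 2.4, "dy": 0, "dz": 0, "ax": 0, "ay": 0, "az": 0, "claw": 1},
    {"dx": 2.6, "dy": 0, "dz": 0, "ax": 0, "ay": 0, "az": 0, "claw": 1},
    {"dx": 2.6, "dy": 0, "dz": 0, "ax": 0, "ay": 0, "az": 0, "claw": 1},
    {"dx": 1, "dy": 0, "dz": 0, "ax": 0, "ay": 0, "az": 0, "claw": 1},
    {"dx": 0, "dy": 0, "dz": 1, "ax": 0, "ay": 0, "az": 0, "claw": 1},
  ],
)

```text
time: 33.3
position: [0.5926, -0.28, 0.058]
tool_rot: [-3.141, 0.006, -0.026]
force: [-0.3, -0.1, 0.6]
gripper_width: 0.002
gripper_force: 0.0
```

Call:
carry_out(
  steps=[
    {"dx": 0, "dy": 0, "dz": 4, "ax": 0, "ay": 0, "az": 0, "claw": 1},
    {"dx": 0, "dy": 0, "dz": 9, "ax": 0, "ay": 0, "az": 0, "claw": 1},
    {"dx": -2, "dy": -2, "dz": 13, "ax": 0, "ay": 0, "az": 0, "claw": 1},
    {"dx": -5, "dy": -5, "dz": 16, "ax": 0, "ay": 0, "az": 0, "claw": 1},
    {"dx": -8, "dy": -8, "dz": 18, "ax": 0, "ay": 0, "az": 0, "claw": 1},
    {"dx": -11, "dy": -10, "dz": 18, "ax": 0, "ay": 0, "az": 0, "claw": 1},
    {"dx": -11, "dy": -10, "dz": 18, "ax": 0, "ay": 0, "az": 0, "claw": 1},
    {"dx": -11, "dy": -10, "dz": 18, "ax": 0, "ay": 0, "az": 0, "claw": 1},
  ],
)

```text
time: 34.1
position: [0.4838, -0.3805, 0.2396]
tool_rot: [-3.141, 0.002, -0.028]
force: [1.8, 0.7, 0.7]
gripper_width: 0.008
gripper_force: 0.0
```

Run:
```python
from h import *
np.set_printoptions(precision=4,suppress=True)
for n in("scene","top"):
    im=viewer.grab_frame(n);cv2.imwrite(f"pics/{n[0]}13.png",im);old=cv2.imread(f"pics/{n[0]}12.png")
    P0,P1=[proj(n,(x,y,.0804))[0] for x,y in((.6124,-.281),(.6381,-.2821))]
    g=lambda i,p:cv2.cvtColor(i,cv2.COLOR_BGR2GRAY)[int(p[1])-4:int(p[1])+5,int(p[0])-4:int(p[0])+5]
    print(n,P0,P1);print(np.hstack([g(old,P0),g(im,P0)]));print(np.hstack([g(old,P1),g(im,P1)]))
    m,_=blobs(im,(4,140,100),(14,255,255),6)
    k=np.zeros_like(m);u,v=proj(n,(.595,-.175,.07))[0].astype(int);k[v-24:v+24,u-22:u+24]=1
    W=np.array([onz(n,q,.074) for q in cv2.boxPoints(cv2.minAreaRect(cv2.findNonZero(m*k)))]);print(W.mean(0))
```

```text
scene [212.6776 276.1237] [217.3681 283.0529]
[[ 77  78  78  79  78  79  79  80  82 122 139 144 145 144 145 146 145 136]
 [ 77  77  77  78  79  80  81  79  81 123 140 143 144 144 143 145 146 145]
 [ 78  78  76  77  88 100  93  82  81 135 141 142 144 143 142 143 144 144]
 [ 78  76  72  80 107 124 116  92  88 140 141 143 144 143 142 140 133 123]
 [ 76  77  76  81 110 127 117  92  96 137 141 144 144 140 135 128 121 117]
 [ 76  76  77  83  99 111 104  85  98 136 140 142 141 132 124 121 119 118]
 [ 76  74  72  71  79  90  85  79  98 137 137 131 125 121 119 117 118 119]
 [ 72  68  66  67  70  76  81  81 102 131 121 120 119 118 118 119 118 118]
 [ 67  65  65  67  65  76  89  91 101 122 118 118 119 117 119 121 122 123]]
[[ 76  81  81 102 114 116 116 115 114 118 119 118 118 118 119 118 119 116]
 [ 76  89  91 101 117 119 118 115 115 119 121 122 123 124 122 119 120 118]
 [ 75  87  94  96 120 136 131 123 117 121 127 134 134 132 131 122 119 120]
 [ 75  86  95  96 122 140 142 133 121 134 141 139 138 142 139 125 122 121]
 [ 79  85  92  95 112 134 143 140 128 141 146 137 134 139 134 120 120 123]
 [ 
[... 1045 characters left out ...]
[131 131 129 133 131 133 134 133 135 130 130 128 129 133 134 134 134 135]
 [ 94  94  92  91  90  90  94 104 114  92  94  93  93  92  90  92 103 117]
 [112 111 109 112 116 112 113 112 114 110 110 109 114 107 105 111 115 114]
 [114 114 116 113 115 115 114 114 113 115 116 101  90 120 116 106 113 113]
 [113 113 115 115 113 115 114 114 114 115 102  70  93 132 132 112 111 114]
 [114 119 124 114 126 121 116 114 113 115 120 111  77 108 117 106 115 115]
 [121 137 150 146 147 135 108 115 113 121 137 128  79  96 102 110 114 113]
 [127 149 152 145 139 149 136 118  93 126 150 132  84 109 134 138 117 114]
 [121 151 137  97 115 152 141 105  65 120 151 133  87 118 150 140 122 114]]
[ 0.5936 -0.1748  0.074 ]
```

The ball now sits at top (355,184), so the switch is on. The screen is still over the rack's middle and the arm is clear.

```bash
python3 -c "
from bench import workorder;print(workorder.finish_job())"
```

```text
the job is handed in; nothing more can be done
None
```

I handed the job in at about 34 s. The screen lies crosswise over the middle of the folded rack, the pawl is thrown and the fan switch is on, all checked in the camera images; the hand-in returned no verdict.

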